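# Load the rotary date coder with gift cartons, date panel up, and start it

### The job

The hexagonal gift cartons on the mat are to be date-coded: turn each one over until its white panel is on top and lay it, panel up, fully down in the nest of its own colour, after turning the coder's dial so that this nest stands square in the loading opening. When every carton on the mat is loaded, turn the dial until the striped blank block closes the opening, squarely, and then press the green start button. Leave the other things on the table where they are.

Things in the scene. Friction and masses are not known exactly. Their poses are not given: they have to be found in the camera images.
- carton_red_a: red hexagonal gift carton: rigid prism 54 mm long, 36 mm across flats, 41.6 across corners, flats 20.8 mm wide, about 80 g; gold bands near its ends, a white date panel on one long flat. Origin at its centre; x along its length, z out through the panel (z up = panel on top). Starts on a flat, centre 18 mm above the mat, panel not up. Absent if None at the start
- carton_red_b: red gift carton, otherwise exactly as carton_red_a (same size, panel and axes). Of the two red ones at most one is present; the other is None from the start
- carton_yellow_a: yellow gift carton, otherwise exactly as carton_red_a (same size, panel and axes). Of the two yellow ones at most one is present; the other is None from the start
- carton_yellow_b: yellow gift carton, otherwise exactly as carton_red_a (same size, panel and axes). Of the two yellow ones at most one is present; the other is None from the start
- carton_blue_a: blue gift carton, otherwise exactly as carton_red_a (same size, panel and axes). Of the two blue ones at most one is present; the other is None from the start
- carton_blue_b: blue gift carton, otherwise exactly as carton_red_a (same size, panel and axes). Of the two blue ones at most one is present; the other is None from the start
- coder: fixed rotary date coder, white base 340 x 330 x 30 mm. A clear guard (flat top 101 mm above the table, yellow front edge) covers the dial but for the station in front; the coder head and column (up to 200 mm high) stand over 100 mm behind the dial's axis; grey control pod on its right. Origin on the dial's axis at table height; -x points to the loading side, within 0.15 rad of world -x
- loading_point (a point): fixed point in the coder's loading opening: where the centre of a seated carton lies when its nest is square in the opening; 105 mm from the dial's axis along the coder's -x, 68 mm above the table, 42 mm in front of the guard's edge
- dial (a joint): angle of the dial (rad, counter-clockwise from above; no stops or detents; friction of about 0.12 N m holds it where it is left); 0 = red nest at the loading point
- hub (a point): point on the dial's axis, 114 mm above the table; its axes turn with the dial: red nest towards its -x, yellow -y, blue +x, blank station +y, each 105 mm from the axis
- crank (a point): middle of the dial crank's upright black handle, which revolves freely: 18 mm diameter, from 115 to 153 mm above the table (this point at 139 mm), 50 mm from the dial's axis, halfway between the directions of the red and yellow nests. Moving it round the axis turns the dial. Crank arm and guard lie below it
- nest_red (a point): centre of a carton seated in the red nest of the dial. The nest: a red cradle, floor 18 mm below this point (50 mm above the table), two sloping walls 44 mm long and 14 mm high embracing the carton's lower slanting flats; the carton's length lies along the tangent, its ends free and overhanging, with room for fingers
- nest_yellow (a point): as nest_red, for the yellow nest
- nest_blue (a point): as nest_red, for the blue nest
- blank_station (a point): point in the dial's fourth station, 105 mm from the axis, at the height of the nest points: no nest but a dark steel block 118 mm long and 42 mm high with yellow stripes, which closes the loading opening when brought to the loading point
- start_button (a joint): travel of the green start button (m): 0 out, 0.006 fully pressed; springs back; fully down takes 5 N
- start_button_top (a point): centre of the top face of the green start button (30 mm diameter) on the coder's control pod, about 77 mm above the table; pressed straight down
- mat: dark green non-slip mat 320 x 400 x 3 mm, fixed on the table, under the cartons. Origin at the centre of its underside. A carton on it rolls about its lower edge, 20.8 mm sideways per flat: a finger pushing on its side edge while rising tips it easily
- candy1: wrapped sweet, 20 mm diameter, 50 mm long, lying; bystander
- candy2: wrapped sweet, as candy1; bystander
- candy3: wrapped sweet, as candy1; bystander, not always there
- tape_roll: roll of brown tape, 92 mm diameter, 48 mm high, lying flat; bystander. Origin at the centre of its underside
- marker: black marker pen, 14 mm diameter, 110 mm long, lying; bystander
- sanitizer: white bottle with a blue cap, 60 mm diameter, 170 mm high; bystander. Origin at the centre of its underside

How it is judged:
By the outcome, as a careful person would: the job done as asked, in the order asked, and still so for the second after the job is handed in, with the robot touching nothing.
Of carton_red_a, carton_red_b only 1 to 1 are there at a start; the rules pass over those that are not, and their reading is None.
Of carton_yellow_a, carton_yellow_b only 1 to 1 are there at a start; the rules pass over those that are not, and their reading is None.
Of carton_blue_a, carton_blue_b, candy3 only 1 to 1 are there at a start; the rules pass over those that are not, and their reading is None.
At some moment in a run one of carton_red_a, carton_red_b, carton_yellow_a, carton_yellow_b, carton_blue_a, carton_blue_b may be knocked a few centimetres aside while the robot is not near it.
Once in a run the grip may slacken for a moment while it holds something.
It also fails if it takes over 210 s, if anything falls off the work surface, if the arm or the gripper's body presses on something with over 40 N, if the wrist force passes 120 N, or if a joint passes its speed limit or range.

### The arm

A 6-joint arm with a two-finger parallel gripper is mounted at the origin on the work surface. World frame = base frame: x ahead of the robot, y to its left, z up, the work surface at z = 0. Lengths are in m, angles in rad, forces in N, time in s.
With the tool pointing down it reaches from about 0.3 to 1 m from the base axis. Payload 5.1 kg.
Tool frame: the origin (TCP) lies at the very end of the fingers, on their centre line; the grasp point (between the pads) lies 19 mm behind it (robot.grasp_offset is the z of the grasp point in the tool frame, in m); z points along the fingers, y is the line along which they close (so a half turn about z gives the same grasp; the last joint's range is limited). The gripper opens to 95 mm and grips with 3 to 60 N. Pads are 20 mm wide; open, the fingers measure 119 mm over their backs; the gripper's body (75 mm by 180 mm) begins 59 mm behind the grasp point.
Start: joints at [-1.355, 0.124, 1.65, -0, 1.367, -0.083], TCP at [0.191, -0.621, 0.215] pointing down, gripper open.
Joint ranges: [-2.61, 2.61], [-1.02, 2.33], [0.03, 2.71], [-1.35, 4.49], [0.32, 2.68], [-2.91, 2.91]. Speed limits (rad/s): [2.57, 2.57, 3.14, 3.14, 3.14, 3.14].

### API

Orientations are given as a unit quaternion [w, x, y, z].
In Python, from cell import sense, cams, robot gives the robot as it stands.
- The arm moves only by the tool arm_command, never from a script. Its argument "series" is one flat list of numbers, 5 for each row, row after row: the shift along the tool's x, y, z in mm, then the turn about the tool's z in degrees, then the closure, from -1 (fully open) to 1 (shut), so that 0 is half open. A call has 1 to 10 rows; each row shifts and turns the commanded pose from where the row before left it, along the tool's axes as they then stand; what a row does not reach is not made up. A row lasts 1/12 s, in which the tool goes at most 41.7 mm and 7.16 degrees, less where a joint would pass 70% of its speed; a pose out of reach is approached as far as the arm can. A call with a gripper value outside its range is refused whole. The fingers move at their own pace and stop on an object; the grip force is fixed at half the most. Time passes only in rows, so rows that do not move let the fingers close. It gives the time, the measured TCP pose, the force, the opening and the grip force at its end, in the units of the state.
- sense(): the state, without advancing time (a new reading comes with each control period).
- cams.capture(name): name is "side" or "top" or "wrist"; returns (picture, depth): 400x640x3 uint8, red, green, blue; 400x640 float32, m along the optical axis (not along the pixel's ray), 0 where there is no reading.
- cams.camera_params(name): a dict with "fx", "fy", "cx", "cy" (pixels), "R" (3x3) and "t" (3): a world point X has camera coordinates R X + t. Camera axes: x right, y down, z forward; pixel columns grow to the right and rows downward; lengths in m; the calibration is good to about 2 mm. A picture is of the moment at which its call begins: read the wrist's pose just before it. camera_params takes no time and is no camera call; for the wrist camera it gives the pose at the moment of the call.
- robot.sign_off(): hands the job in; it is judged then, once.
Trained networks look in the newest picture that a camera, given by its name, has taken for a name from the list of things; names that differ only in an ending like _2 or _b are one class to them, and where a whole thing is asked for, a point or a joint stands for the part that bears it (a point fixed in the world has none). Each returns a list of dicts, best first, with "confidence" (0 to 1); they miss things now and then, are a little off and sometimes report something else, mostly with a low value. They report only what shows in the picture. A call takes as long as a camera call.
- cams.boxes_of(camera, label): "position" ([x, y, z] in m, in world coordinates, good to about 4 mm: the middle of the surface that is visible of it).
- cams.silhouettes(camera, label): "region" (400x640 bool, what is visible of it).
- cams.place_of(camera, label): "position" ([x, y, z] in m, in world coordinates, good to about 4 mm: a listed point, or the origin of a listed thing).
The state is a dict: "time": time; "q": joint angles; "joint_velocities": joint speeds; "tau": joint torques, N m; "eef_pos": TCP position; "tcp_rot": TCP orientation; "contact_force": force on the tool from outside, world axes, zero at the start; "wrist_torque": the same for the moment, N m; "opening": finger opening in m; "grasp_force": force on a finger pad.
Only numpy, scipy, OpenCV 4.12 (cv2) and the standard library are available. Lean on these libraries where they do the work, as an engineer would, in place of code of your own. Each camera call takes 0.05 s, during which the arm holds its last target. There are 200 camera calls.

## Working session

There is one attempt and no reset: what is moved stays moved. The work goes in short steps, Python scripts to look and compute and a tool call to move; the robot and the scene stay as the last step left them, time stands still between calls to the robot, and variables do not carry over. Pictures are saved under pics/ and viewed, at most 14 in all, crops included, and the job is handed in when it is done.

Besides the shell and the picture viewer there is one more tool, called as name(argument=value, ...), one argument or row to a line, values as JSON. arm_command: Moves the arm, as the interface text tells. Its arguments: {"type":"object","properties":{"series":{"type":"array"}},"required":["series"]}

```bash
ls; mkdir -p pics; cat > h.py <<'E'
import numpy as np,cv2
from cell import sense,cams,robot
from scipy.spatial.transform import Rotation as Ro
def save(img,n): cv2.imwrite('pics/'+n,cv2.cvtColor(img,cv2.COLOR_RGB2BGR))
def world(name,depth,us,vs,p=None):
    p=p or cams.camera_params(name); us=np.asarray(us);vs=np.asarray(vs)
    d=depth[vs,us]; X=np.stack([(us-p['cx'])/p['fx']*d,(vs-p['cy'])/p['fy']*d,d],-1)
    return (X-np.asarray(p['t']))@np.asarray(p['R'])
E
python3 - <<'E'
from h import *
s=sense(); print(s['eef_pos'],s['tcp_rot'],s['opening'],s['time'],robot.grasp_offset)
for c in('top','side'):
    im,d=cams.capture(c); save(im,c+'0.png')
    np.savez('pics/'+c+'0.npz',im=im,d=d)
    for l in ['carton_red_a','carton_yellow_a','carton_blue_a','coder','hub','crank','nest_red','nest_yellow','nest_blue','blank_station','loading_point','start_button_top','mat','candy1','candy3','tape_roll','marker','sanitizer']:
        try: r=cams.place_of(c,l)
        except Exception as e: print(l,e); continue
        print(c,l,[(np.round(x['position'],3).tolist(),round(x['confidence'],2)) for x in r][:4])
print(sense()['time'])
E
```

```text
pics
[ 0.19116774 -0.62058156  0.2134118 ] [-1.03783709e-03  9.88858210e-01  1.48856839e-01 -6.73008249e-05] 0.09475551532311159 0.0 -0.0188
top carton_red_a [([0.443, 0.355, 0.024], 0.73)]
top carton_yellow_a [([0.564, 0.098, 0.024], 0.61), ([0.517, -0.378, 0.078], 0.18)]
top carton_blue_a [([0.567, 0.229, 0.02], 0.6)]
top coder [([0.611, -0.176, 0.001], 0.93), ([0.568, 0.23, 0.021], 0.38)]
top hub [([0.607, -0.174, 0.114], 0.64)]
top crank [([0.638, -0.138, 0.14], 0.6)]
top nest_red [([0.501, -0.182, 0.068], 0.17)]
top nest_yellow [([0.52, 0.23, 0.0], 0.17)]
top nest_blue [([0.501, -0.186, 0.068], 0.81), ([0.734, 0.095, 0.011], 0.22)]
top blank_station []
top loading_point [([0.502, -0.185, 0.069], 0.77), ([0.501, -0.187, 0.071], 0.34)]
top start_button_top [([0.514, -0.386, 0.079], 0.42)]
top mat [([0.518, 0.233, 0.002], 0.68)]
top candy1 [([0.734, 0.098, 0.009], 0.65), ([0.399, -0.022, 0.007], 0.56)]
top candy3 [([0.734, 0.098, 0.009], 0.65), ([0.399, -0.022, 0.007], 0.56)]
top tape_roll [([0.421, 0.51, -0.002], 0.7)]
top marker [([0.356, -0.245, 0.002], 0.5)]
top sanitizer [([0.
[... 345 characters left out ...]
4, -0.137, 0.144], 0.92)]
side nest_red []
side nest_yellow [([0.596, -0.072, 0.064], 0.83)]
side nest_blue [([0.638, -0.136, 0.142], 0.51)]
side blank_station [([0.62, -0.283, 0.065], 0.94)]
side loading_point []
side start_button_top [([0.517, -0.382, 0.076], 0.37), ([0.607, -0.178, 0.001], 0.19)]
side mat [([0.512, 0.231, -0.002], 0.58)]
side candy1 [([0.399, -0.021, 0.008], 0.59), ([0.735, 0.092, 0.011], 0.52)]
side candy3 [([0.399, -0.021, 0.008], 0.59), ([0.735, 0.092, 0.011], 0.52)]
side tape_roll [([0.421, 0.512, -0.004], 0.74), ([0.734, 0.094, 0.009], 0.61)]
side marker [([0.354, -0.244, 0.001], 0.41)]
side sanitizer [([0.379, -0.57, 0.001], 0.72), ([0.445, 0.355, 0.023], 0.24)]
1.9
```

View pics/top0.png

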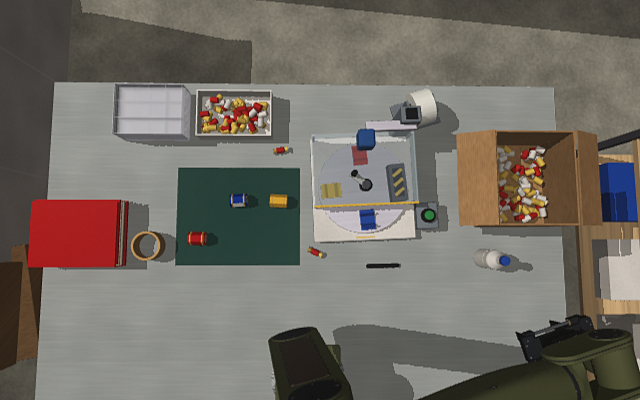

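View pics/side0.png

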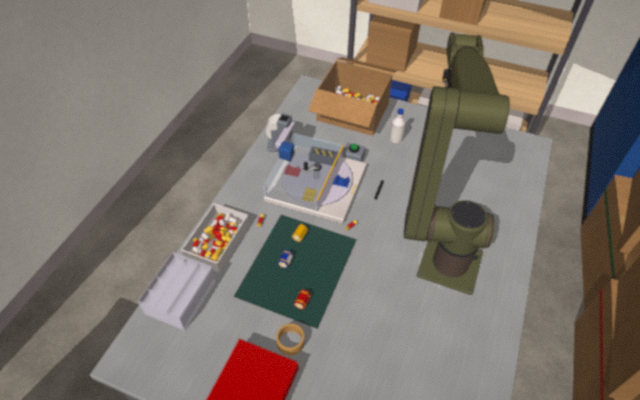

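Mat at left (cartons red (198,239), blue (239,200), yellow (278,201)), the coder in the middle with the blue nest in front (367,218), blank on the right (397,182), red at the rear. The button is at (428,215).

```bash
cat >> h.py <<'E'
def pose():
    s=sense(); q=s['tcp_rot']; return np.array(s['eef_pos']),Ro.from_quat([q[1],q[2],q[3],q[0]]).as_matrix(),s
def plan(xyz,yaw=None,start=None):
    """shift in tool axes (mm) and turn (deg) to TCP xyz with tool x heading yaw (deg)"""
    p,R,s=pose(); d=R.T@(np.array(xyz)-p)*1000
    cur=np.degrees(np.arctan2(R[1,0],R[0,0])); t=None
    if yaw is not None: t=-((yaw-cur+90)%180-90)
    print('at',p.round(4),'yaw',round(cur,2),'d',d.round(1),'turn',None if t is None else round(t,2),'q6',round(s['q'][5],2),'open',round(s['opening']*1000,1),'t',round(s['time'],1))
    return d,t
E
python3 - <<'E'
from h import *
p,R,s=pose(); c=cams.camera_params('wrist'); Rc=np.array(c['R']);C=-Rc.T@np.array(c['t'])
print('cam in tool',R.T@(C-p),'\n',(Rc@R).round(3),c['fx'],c['cx'],c['cy'])
plan([0.45,0.23,0.36],0)
z=np.load('pics/top0.npz'); im=z['im']
a=cv2.resize(im[160:260,170:310],None,fx=5,fy=5,interpolation=cv2.INTER_CUBIC); save(a,'mat.png')
E
```

```text
cam in tool [ 0.07282374 -0.00105431 -0.17084858] 
 [[-0.001  1.     0.001]
 [-0.965 -0.001 -0.261]
 [-0.261 -0.001  0.965]] 355.2849575655967 319.0660905805561 199.3387726426868
at [ 0.1913 -0.6212  0.2146] yaw 17.12 d [ 497.8 -737.3 -145.3] turn 17.12 q6 -0.08 open 95.2 t 1.9
```

View pics/mat.png

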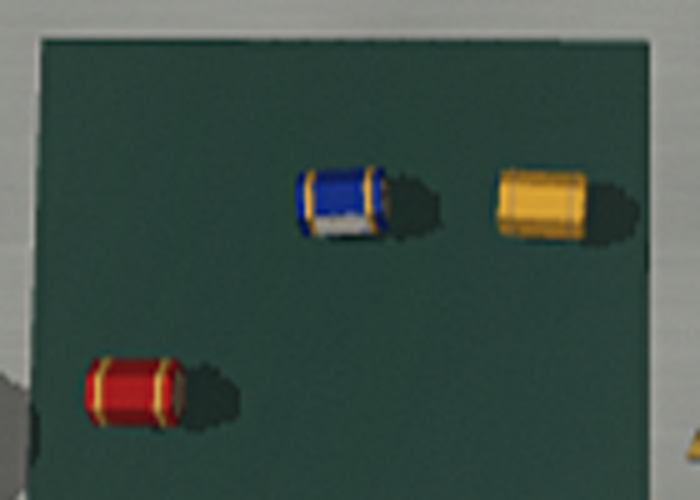

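The close-up shows all three cartons lying roughly along y. The blue one's white panel is on the slant facing the robot, (340,225). No panel shows on red or yellow. I'll move the wrist camera over the mat.

arm_command(
  series=[0,0,-38,5.7,0.5,0,0,-38,5.7,0.5,0,0,-38,5.7,0.5,17,-40,0,0,0.5,17,-40,0,0,0.5,17,-40,0,0,0.5,17,-40,0,0,0.5,17,-40,0,0,0.5,17,-40,0,0,0.5,17,-40,0,0,0.5],
)

```text
time: 2.73
eef_pos: [0.3055, -0.3509, 0.3288]
tcp_rot: [0.0, 1.0, -0.0, 0.0]
contact_force: [1.0, -0.5, -0.4]
opening: 0.0342
grasp_force: 0.0
```

arm_command(
  series=[17,-40,0,0,0.5,17,-40,0,0,0.5,17,-40,0,0,0.5,17,-40,0,0,0.5,17,-40,0,0,0.5,17,-40,0,0,0.5,17,-40,0,0,0.5,17,-40,0,0,0.5,17,-40,0,0,0.5,17,-40,0,0,0.5],
)

```text
time: 3.57
eef_pos: [0.4684, 0.033, 0.3291]
tcp_rot: [0.0, 1.0, 0.0, 0.001]
contact_force: [0.7, 0.0, 0.8]
opening: 0.0238
grasp_force: 0.0
```

arm_command(
  series=[17,-40,0,0,0.5,17,-40,0,0,0.5,17,-40,0,0,0.5,17,-40,0,0,0.5,0,0,0,0,0.5,0,0,0,0,0.5],
)

```text
time: 4.07
eef_pos: [0.5333, 0.186, 0.3278]
tcp_rot: [0.0, 1.0, 0.002, -0.001]
contact_force: [-0.1, -0.5, 0.2]
opening: 0.0238
grasp_force: 0.0
```

```bash
cat >> h.py <<'E'
def look(cam='wrist',cols=('red','yellow','blue'),n=None):
    """carton centre, heading of its length (deg) from the top points (within 7 mm of the highest)"""
    par=cams.camera_params(cam); im,d=cams.capture(cam)
    if n: save(im,n)
    out={}
    for c in cols:
        pl=cams.place_of(cam,f'carton_{c}_a'); si=cams.silhouettes(cam,f'carton_{c}_a')
        if not si: print(c,'none'); continue
        for s_ in si[:2]:
            v,u=np.nonzero(s_['region']&(d>0)); X=world(cam,d,u,v,par)
            zt=np.percentile(X[:,2],97); 
            T=X[(X[:,2]>zt-.004)]; r=cv2.minAreaRect((T[:,:2]*1000).astype(np.float32))
            (cx,cy),(w,h),a=r; 
            if w<h: a+=90; w,h=h,w
            print(c,round(s_['confidence'],2),'top rect c',round(cx,1),round(cy,1),'size',round(w,1),round(h,1),'len hdg',round((a+90)%180-90,1),'z',round(zt*1000,1),'bb',(X[:,:2].min(0)*1000).round(),(X[:,:2].max(0)*1000).round(),'px',int(u.mean()),int(v.mean()))
        print('   place',[(np.round(x['position'],4).tolist(),round(x['confidence'],2)) for x in pl[:2]])
    return im,d,par
E
python3 - <<'E'
from h import *
im,d,par=look(n='w1.png'); plan([0.55,0.23,0.33],0)
E
```

```text
red 0.85 top rect c 442.5 356.4 size 54.7 24.7 len hdg 87.2 z 41.6 bb [412. 329.] [463. 384.] px 198 222
   place [([0.4401, 0.354, 0.0181], 0.6)]
yellow 0.8 top rect c 562.0 97.9 size 54.2 25.6 len hdg 87.0 z 41.2 bb [538.  61.] [584. 126.] px 387 136
yellow 0.75 top rect c 442.5 356.7 size 55.2 24.7 len hdg 87.2 z 41.6 bb [413. 329.] [463. 394.] px 197 222
   place [([0.5651, 0.0958, 0.0225], 0.84), ([0.565, 0.2268, 0.021], 0.67)]
blue 0.56 top rect c 564.5 226.8 size 53.6 24.9 len hdg -87.0 z 41.3 bb [543. 199.] [585. 255.] px 288 134
   place [([0.5623, 0.2265, 0.0198], 0.82)]
at [0.5332 0.1831 0.3292] yaw -0.08 d [ 16.7 -46.9  -0.8] turn -0.08 q6 1.81 open 23.9 t 4.4
```

View pics/w1.png

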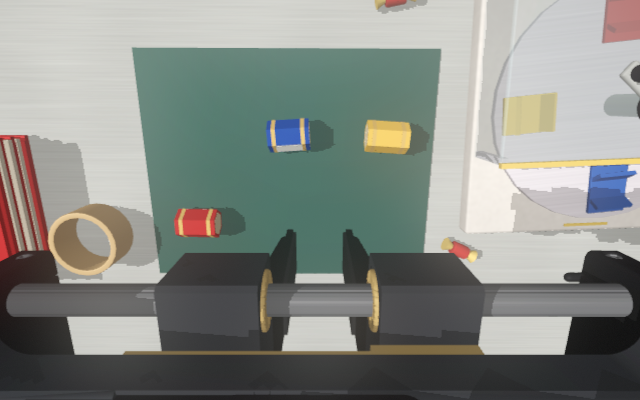

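The wrist view shows blue (288,134) with its panel on the near slant, yellow (387,136) and red (198,222) with no panel visible. First I'll roll blue one flat towards +x.

arm_command(
  series=[-5,-21,33,-1.5,0.5,-5,-21,33,-1.5,0.5,0,0,34,0,0.5,0,0,34,0,0.5,0,0,34,0,0.5,0,0,34,0,0.5,0,0,34,0,0.5,0,0,34,0,0.5,0,0,34,0,0.5,0,0,14,0,0.5],
)

```text
time: 5.25
eef_pos: [0.5194, 0.2242, 0.0058]
tcp_rot: [0.001, 1.0, 0.026, -0.003]
contact_force: [-0.9, -0.6, -0.1]
opening: 0.0238
grasp_force: 0.0
```

```bash
python3 - <<'E'
from h import *
plan([0.5236,0.2249,0.011],3)
E
```

```text
at [0.5194 0.2242 0.0058] yaw 2.95 d [ 4.2 -0.5 -5.2] turn -0.05 q6 1.83 open 23.8 t 5.2
```

arm_command(
  series=[4,0,-1,0,0.5,4,0,-1,0,0.5,4,0,-1,0,0.5,3,0,-2,0,0.5,3,0,-2,0,0.5,3,0,-2,0,0.5,3,0,-1,0,0.5,3,0,0,0,0.5,3,0,0,0,0.5,3,0,0,0,0.5],
)

```text
time: 6.08
eef_pos: [0.556, 0.2278, 0.0206]
tcp_rot: [0.0, 1.0, 0.026, 0.0]
contact_force: [-0.5, -0.4, 0.2]
opening: 0.0238
grasp_force: 0.0
```

```bash
python3 - <<'E'
from h import *
look(cols=['blue'],n='w2.png'); print(pose()[0])
E
```

```text
blue 0.81 top rect c 594.8 229.0 size 54.2 24.8 len hdg -87.0 z 43.2 bb [563. 196.] [615. 262.] px 323 178
   place [([0.5917, 0.23, 0.0218], 0.64)]
[0.55574167 0.22777696 0.02040711]
```

View pics/w2.png

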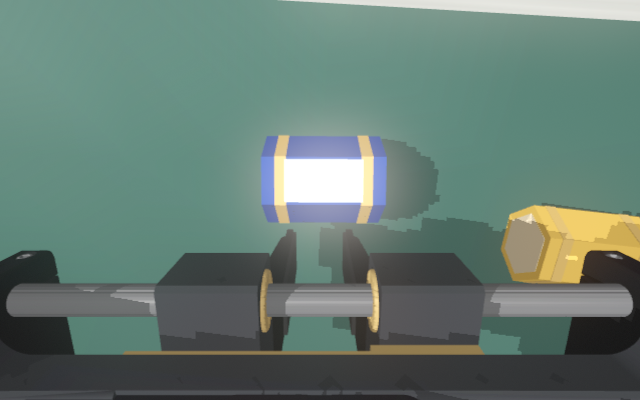

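Blue now lies panel up at (323,178). Next I'll roll yellow to see where its panel is.

arm_command(
  series=[0,0,-40,0,0.5,0,0,-30,0,0.5,-10.4,31.5,0,0,0.5,-10.4,31.5,0,0,0.5,-10.4,31.5,0,0,0.5,-10.4,31.5,0,0,0.5,0,0,35,3,0.5,0,0,35,3,0.5,0,0,10,0,0.5,0,0,0,0,0.5],
)

```text
time: 7.07
eef_pos: [0.5172, 0.0994, 0.007]
tcp_rot: [0.0, 1.0, -0.025, -0.004]
contact_force: [-0.6, 0.2, 0.8]
opening: 0.0239
grasp_force: 0.0
```

arm_command(
  series=[4,0,0,0,0.5,4,0,-1,0,0.5,4,0,-1,0,0.5,3,0,-2,0,0.5,3,0,-2,0,0.5,3,0,-1,0,0.5,3,0,0,0,0.5,3,0,0,0,0.5,2,0,0,0,0.5,0,0,0,0,0.5],
)

```text
time: 7.9
eef_pos: [0.5501, 0.0982, 0.0176]
tcp_rot: [0.0, 1.0, -0.026, 0.0]
contact_force: [-0.3, 0.4, 0.4]
opening: 0.0239
grasp_force: 0.3
```

```bash
python3 - <<'E'
from h import *
look(cols=['yellow'],n='w3.png'); print(pose()[0])
E
```

```text
yellow 0.87 top rect c 582.6 96.4 size 54.1 25.8 len hdg 86.9 z 42.5 bb [552.  63.] [603. 128.] px 321 191
   place [([0.5802, 0.0916, 0.0226], 0.95)]
[0.54969406 0.09822307 0.01743659]
```

View pics/w3.png

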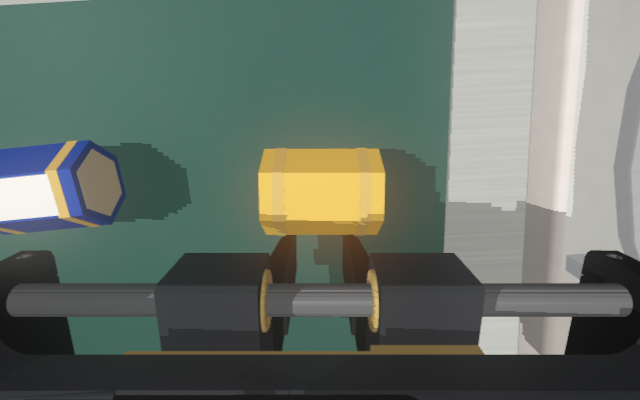

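Yellow rolled one flat but no panel is visible yet. I'll roll it the same way again and detect the panel by colour.

arm_command(
  series=[-5,0,3,0,0.5,0,0,5,0,0.5,4,0,0,0,0.5,4,0,-1,0,0.5,3,0,-2,0,0.5,3,0,-2,0,0.5,3,0,-1,0,0.5,3,0,0,0,0.5,3,0,0,0,0.5,3,0,0,0,0.5],
)

```text
time: 8.88
eef_pos: [0.5708, 0.0972, 0.0158]
tcp_rot: [-0.0, 1.0, -0.026, -0.0]
contact_force: [-1.8, 0.0, 1.4]
opening: 0.0241
grasp_force: 1.0
```

```bash
cat >> h.py <<'E'
def panel(im,d,par,col,cam='wrist'):
    """white pixels around the carton: count, mean world position, against its silhouette mean"""
    si=cams.silhouettes(cam,f'carton_{col}_a')
    if not si: return print('no sil')
    m=cv2.morphologyEx(si[0]['region'].astype(np.uint8),cv2.MORPH_CLOSE,np.ones((25,25)))
    hsv=cv2.cvtColor(im,cv2.COLOR_RGB2HSV)
    w=(m>0)&(hsv[...,1]<50)&(hsv[...,2]>120)&(d>0)
    v,u=np.nonzero(w); v2,u2=np.nonzero((m>0)&(d>0))
    X2=world(cam,d,u2,v2,par)
    print('panel px',len(u),'of',len(u2), (world(cam,d,u,v,par).mean(0)*1000).round(1) if len(u) else '', 'max z',(np.percentile(X2[:,2],97)*1000).round(1), 'px',(int(u.mean()),int(v.mean())) if len(u) else '')
E
python3 - <<'E'
from h import *
r=look(cols=['yellow'],n='w4.png'); panel(*r,'yellow'); print(pose()[0])
E
```

```text
yellow 0.69 top rect c 600.9 95.6 size 54.0 20.4 len hdg 87.3 z 45.1 bb [578.  62.] [620. 123.] px 321 199
   place [([0.6034, 0.0927, 0.0253], 0.57)]
panel px 0 of 10343  max z 45.1 px 
[0.57092272 0.09717122 0.0155481 ]
```

arm_command(
  series=[2,0,0,0,0.5,2,0,0,0,0.5,0,0,0,0,0.5,-5,0,0,0,0.5,0,0,0,0,0.5],
)

```text
time: 9.5
eef_pos: [0.5688, 0.0973, 0.0154]
tcp_rot: [0.0, 1.0, -0.026, -0.001]
contact_force: [-0.4, -0.7, -0.3]
opening: 0.0239
grasp_force: 0.0
```

```bash
python3 - <<'E'
from h import *
r=look(cols=['yellow'],n='w4.png'); panel(*r,'yellow'); print(pose()[0])
E
```

```text
yellow 0.63 top rect c 609.7 95.0 size 54.3 25.5 len hdg 87.0 z 40.9 bb [581.  61.] [631. 129.] px 321 172
   place [([0.6114, 0.0927, 0.0246], 0.8)]
panel px 0 of 10943  max z 40.9 px 
[0.56962556 0.09726605 0.01570382]
```

Still no panel, so it must sit on the lower near flat, with two more rolls to go.

arm_command(
  series=[4,0,3,0,0.5,4,0,2,0,0.5,4,0,0,0,0.5,3,0,-1,0,0.5,3,0,-2,0,0.5,3,0,-2,0,0.5,3,0,-1,0,0.5,3,0,0,0,0.5,3,0,0,0,0.5,2,0,0,0,0.5],
)

```text
time: 10.53
eef_pos: [0.6023, 0.0955, 0.0168]
tcp_rot: [-0.0, 1.0, -0.026, 0.0]
contact_force: [-0.5, -1.2, 0.0]
opening: 0.0236
grasp_force: 0.0
```

arm_command(
  series=[0,0,0,0,0.5,-5,0,0,0,0.5,0,0,0,0,0.5],
)

```text
time: 10.78
eef_pos: [0.5956, 0.0959, 0.0163]
tcp_rot: [0.0, 1.0, -0.026, -0.001]
contact_force: [-0.5, -0.3, -0.1]
opening: 0.0236
grasp_force: 0.0
```

```bash
python3 - <<'E'
from h import *
r=look(cols=['yellow'],n='w5.png'); panel(*r,'yellow'); print(pose()[0])
E
```

```text
yellow 0.88 top rect c 640.3 93.3 size 54.2 25.9 len hdg 87.0 z 41.2 bb [611.  60.] [662. 126.] px 321 164
   place [([0.6427, 0.0903, 0.022], 0.6)]
panel px 920 of 11160 [624.6  95.   31.9] max z 41.2 px (320, 202)
[0.59649085 0.09588883 0.01665779]
```

arm_command(
  series=[4,0,3,0,0.5,4,0,3,0,0.5,4,0,0,0,0.5,2,0,-1,0,0.5,2,0,-1,0,0.5,2,0,-1,0,0.5,2,0,-1,0,0.5,2,0,-1,0,0.5,2,0,-1,0,0.5,2,0,0,0,0.5],
)

```text
time: 11.82
eef_pos: [0.6233, 0.0945, 0.0172]
tcp_rot: [-0.0, 1.0, -0.026, 0.001]
contact_force: [0.1, -0.1, 1.2]
opening: 0.0236
grasp_force: 0.1
```

arm_command(
  series=[2,0,0,0,0.5,2,0,0,0,0.5,2,0,0,0,0.5,2,0,0,0,0.5,0,0,0,0,0.5,0,0,0,0,0.5],
)

```text
time: 12.32
eef_pos: [0.6307, 0.0941, 0.0166]
tcp_rot: [-0.0, 1.0, -0.026, 0.0]
contact_force: [-1.2, -0.4, 0.2]
opening: 0.0238
grasp_force: 0.0
```

```bash
python3 - <<'E'
from h import *
r=look(cols=['yellow'],n='w6.png'); panel(*r,'yellow'); print(pose()[0])
E
```

```text
yellow 0.97 top rect c 671.9 92.4 size 54.1 25.5 len hdg 87.6 z 43.1 bb [640.  65.] [692. 120.] px 320 175
   place [([0.6724, 0.0893, 0.0242], 0.75)]
panel px 3579 of 10970 [674.   92.3  41. ] max z 43.1 px (320, 175)
[0.63051928 0.09408269 0.01658677]
```

Yellow's panel is up. Now the red one.

arm_command(
  series=[-5,0,-35,0,0.5,0,0,-40,0,0.5,-24,-25.2,0,0,0.5,-24,-25.2,0,0,0.5,-24,-25.2,0,0,0.5,-24,-25.2,0,0,0.5,-24,-25.2,0,0,0.5,-24,-25.2,0,0,0.5,-24,-25.2,0,0,0.5,-24,-25.2,0,0,0.5],
)

```text
time: 13.35
eef_pos: [0.4431, 0.3067, 0.0918]
tcp_rot: [-0.0, 1.0, -0.026, 0.0]
contact_force: [1.3, 0.1, 0.4]
opening: 0.0235
grasp_force: 0.0
```

arm_command(
  series=[-24,-25.2,0,0,0.5,-22,-25.2,0,0,0.5,0,0,40,0,0.5,0,0,40,0,0.5,0,0,0,0,0.5],
)

```text
time: 13.77
eef_pos: [0.3955, 0.3554, 0.0043]
tcp_rot: [0.004, 1.0, -0.025, -0.005]
contact_force: [-1.5, -1.3, -1.8]
opening: 0.024
grasp_force: 0.0
```

```bash
python3 - <<'E'
from h import *
r=look(cols=['red'],n='w7.png'); panel(*r,'red'); print(pose()[0])
E
```

```text
red 0.84 top rect c 441.9 357.0 size 54.3 25.7 len hdg 89.0 z 40.9 bb [414. 325.] [463. 390.] px 311 164
   place []
panel px 0 of 12925  max z 40.9 px 
[0.40256432 0.35908755 0.01380049]
```

arm_command(
  series=[3,0,2,0,0.5,4,0,1,0,0.5,3,0,0,0,0.5,2,0,-1,0,0.5,2,0,-1,0,0.5,2,0,-1,0,0.5,2,0,-1,0,0.5,2,0,-1,0,0.5,2,0,-1,0,0.5,2,0,0,0,0.5],
)

```text
time: 14.8
eef_pos: [0.4252, 0.3572, 0.0149]
tcp_rot: [-0.0, 1.0, -0.026, 0.0]
contact_force: [-0.8, -0.0, 0.2]
opening: 0.0237
grasp_force: 0.6
```

arm_command(
  series=[2,0,0,0,0.5,2,0,0,0,0.5,2,0,0,0,0.5,2,0,0,0,0.5,0,0,0,0,0.5,-4,0,0,0,0.5,0,0,0,0,0.5],
)

```text
time: 15.38
eef_pos: [0.4285, 0.3568, 0.0144]
tcp_rot: [0.0, 1.0, -0.026, -0.0]
contact_force: [-0.7, 0.5, -0.2]
opening: 0.0236
grasp_force: 0.0
```

```bash
python3 - <<'E'
from h import *
r=look(cols=['red'],n='w8.png'); panel(*r,'red'); print(pose()[0])
E
```

```text
red 0.9 top rect c 462.3 354.8 size 54.2 26.2 len hdg 86.9 z 40.9 bb [433. 322.] [483. 382.] px 322 187
   place [([0.4577, 0.3531, 0.0197], 0.95)]
panel px 0 of 10726  max z 40.9 px 
[0.42898697 0.3569357  0.01469262]
```

arm_command(
  series=[-3,0,3,0,0.5,3,0,1,0,0.5,2,0,0,0,0.5,2,0,-1,0,0.5,2,0,-1,0,0.5,2,0,-1,0,0.5,2,0,-1,0,0.5,2,0,-1,0,0.5,2,0,-1,0,0.5,2,0,0,0,0.5],
)

```text
time: 16.42
eef_pos: [0.4456, 0.3563, 0.0171]
tcp_rot: [-0.0, 1.0, -0.026, 0.001]
contact_force: [-0.3, -0.1, 1.2]
opening: 0.024
grasp_force: 0.1
```

arm_command(
  series=[2,0,0,0,0.5,2,0,0,0,0.5,2,0,0,0,0.5,2,0,0,0,0.5,1,0,0,0,0.5,-4,0,0,0,0.5,0,0,0,0,0.5],
)

```text
time: 17.0
eef_pos: [0.4494, 0.3557, 0.0164]
tcp_rot: [0.0, 1.0, -0.026, -0.0]
contact_force: [0.8, 0.5, 0.0]
opening: 0.0237
grasp_force: 0.0
```

```bash
python3 - <<'E'
from h import *
r=look(cols=['red'],n='w9.png'); panel(*r,'red'); print(pose()[0])
E
```

```text
red 0.96 top rect c 489.4 353.6 size 54.3 26.0 len hdg 87.0 z 41.1 bb [460. 319.] [511. 388.] px 321 173
   place [([0.4861, 0.3531, 0.0211], 0.68)]
panel px 7 of 10866 [509.1 361.7   4. ] max z 41.1 px (303, 130)
[0.44983585 0.35583971 0.01665356]
```

arm_command(
  series=[3,0,3,0,0.5,4,0,3,0,0.5,3,0,0,0,0.5,2,0,-1,0,0.5,2,0,-1,0,0.5,2,0,-1,0,0.5,2,0,-1,0,0.5,2,0,-1,0,0.5,2,0,-1,0,0.5,2,0,0,0,0.5],
)

```text
time: 18.03
eef_pos: [0.4746, 0.3547, 0.0171]
tcp_rot: [-0.0, 1.0, -0.026, 0.001]
contact_force: [-0.4, 0.6, 0.4]
opening: 0.0239
grasp_force: 0.1
```

arm_command(
  series=[2,0,0,0,0.5,2,0,0,0,0.5,2,0,0,0,0.5,2,0,0,0,0.5,0,0,0,0,0.5,-4,0,0,0,0.5,0,0,0,0,0.5],
)

```text
time: 18.62
eef_pos: [0.4772, 0.3543, 0.0164]
tcp_rot: [0.0, 1.0, -0.026, -0.0]
contact_force: [-0.7, -0.7, -0.4]
opening: 0.0237
grasp_force: 0.0
```

```bash
python3 - <<'E'
from h import *
r=look(cols=['red'],n='w10.png'); panel(*r,'red'); print(pose()[0])
E
```

```text
red 0.96 top rect c 517.4 352.3 size 54.3 25.5 len hdg 87.3 z 41.2 bb [490. 324.] [539. 387.] px 321 172
   place [([0.5151, 0.3523, 0.0227], 0.7)]
panel px 0 of 10765  max z 41.2 px 
[0.47782504 0.354382   0.01666505]
```

```bash
python3 - <<'E'
import cv2,numpy as np
a=[cv2.imread(f'pics/w{i}.png')[120:250,220:420] for i in (7,8,9,10)]
cv2.imwrite('pics/red4.png',cv2.resize(np.vstack([np.hstack(a[:2]),np.hstack(a[2:])]),None,fx=2,fy=2))
E
```

```text
(no output)
```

View pics/red4.png

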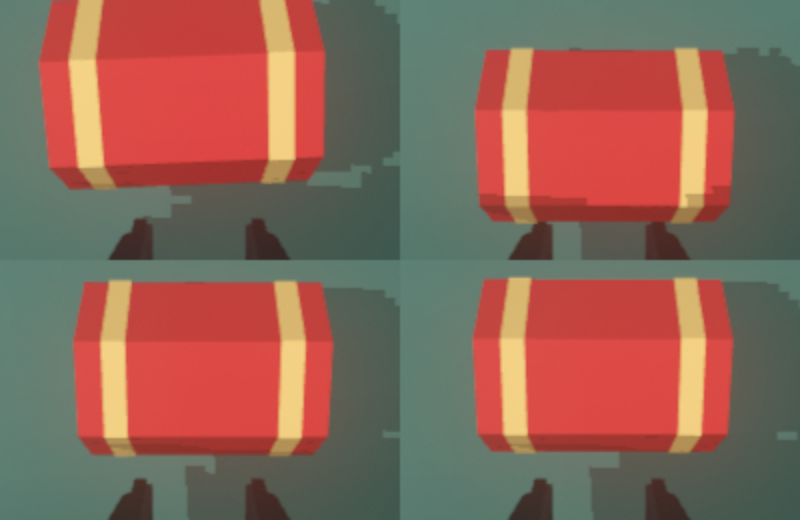

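The red panel still isn't showing, so one of the pushes probably only slid the carton. I'll keep rolling.

arm_command(
  series=[3,0,3,0,0.5,4,0,3,0,0.5,3,0,0,0,0.5,2,0,-1,0,0.5,2,0,-1,0,0.5,2,0,-1,0,0.5,2,0,-1,0,0.5,2,0,-1,0,0.5,2,0,-1,0,0.5,2,0,0,0,0.5],
)

```text
time: 19.65
eef_pos: [0.5025, 0.3533, 0.0171]
tcp_rot: [-0.0, 1.0, -0.026, 0.001]
contact_force: [0.6, 0.2, -0.7]
opening: 0.024
grasp_force: 0.1
```

arm_command(
  series=[2,0,0,0,0.5,2,0,0,0,0.5,2,0,0,0,0.5,2,0,0,0,0.5,0,0,0,0,0.5,-4,0,0,0,0.5,0,0,0,0,0.5],
)

```text
time: 20.23
eef_pos: [0.5052, 0.3528, 0.0164]
tcp_rot: [0.0, 1.0, -0.026, -0.0]
contact_force: [-0.8, -0.3, -0.5]
opening: 0.0238
grasp_force: 0.0
```

```bash
python3 - <<'E'
from h import *
r=look(cols=['red'],n='w11.png'); panel(*r,'red'); print(pose()[0])
E
```

```text
red 0.61 top rect c 545.5 351.0 size 54.4 25.6 len hdg 87.0 z 41.2 bb [517. 317.] [567. 385.] px 320 172
   place [([0.5437, 0.3495, 0.018], 0.87)]
panel px 595 of 10811 [530.2 352.1  32.1] max z 41.2 px (320, 211)
[0.50575799 0.35293814 0.01666055]
```

Panel on the near slant now; one more roll.

arm_command(
  series=[3,0,3,0,0.5,4,0,3,0,0.5,3,0,0,0,0.5,2,0,-1,0,0.5,2,0,-1,0,0.5,2,0,-1,0,0.5,2,0,-1,0,0.5,2,0,-1,0,0.5,2,0,-1,0,0.5,2,0,0,0,0.5],
)

```text
time: 21.27
eef_pos: [0.5305, 0.3519, 0.0172]
tcp_rot: [-0.0, 1.0, -0.026, 0.001]
contact_force: [-0.0, 0.7, 0.8]
opening: 0.0239
grasp_force: 0.1
```

arm_command(
  series=[2,0,0,0,0.5,2,0,0,0,0.5,2,0,0,0,0.5,2,0,0,0,0.5,0,0,0,0,0.5,-30,0,-40,0,-1,0,0,-40,0,-1,0,0,-40,0,-1,0,0,0,0,-1],
)

```text
time: 22.02
eef_pos: [0.5175, 0.3555, 0.1401]
tcp_rot: [-0.004, 1.0, -0.026, 0.007]
contact_force: [1.9, 0.4, 2.2]
opening: 0.045
grasp_force: 0.0
```

```bash
python3 - <<'E'
from h import *
r=look(n='w12.png'); panel(*r,'red'); print(pose()[0])
im,d=cams.capture('top')
for l in ['hub','crank','nest_blue','nest_red','nest_yellow','blank_station','loading_point','coder']:
    for c in ('top',):
        print(l,[(np.round(x['position'],4).tolist(),round(x['confidence'],2)) for x in cams.place_of(c,l)][:2])
E
```

```text
red 0.69 top rect c 573.6 349.7 size 53.9 25.3 len hdg 87.1 z 41.2 bb [551. 319.] [596. 380.] px 325 125
   place [([0.5757, 0.3455, 0.018], 0.56), ([0.5169, 0.2319, -0.0], 0.4)]
yellow 0.56 top rect c 648.9 119.5 size 8.0 3.6 len hdg 35.0 z 26.3 bb [647. 116.] [657. 122.] px 630 2
   place []
blue 0.79 top rect c 589.5 228.5 size 55.3 25.6 len hdg -87.7 z 41.1 bb [568. 185.] [611. 257.] px 481 96
   place [([0.5902, 0.2286, 0.0199], 0.65)]
panel px 1137 of 3745 [573.9 349.7  40.2] max z 41.2 px (325, 126)
[0.51195974 0.35190119 0.12789137]
hub [([0.6077, -0.1757, 0.1163], 0.8)]
crank [([0.6351, -0.1378, 0.1389], 0.74)]
nest_blue [([0.5025, -0.1864, 0.0688], 0.9)]
nest_red [([0.5012, -0.1811, 0.0677], 0.3)]
nest_yellow []
blank_station []
loading_point [([0.4998, -0.1827, 0.0674], 0.69), ([0.6673, 0.0922, 0.0237], 0.6)]
coder [([0.6107, -0.1756, 0.0039], 0.64)]
```

arm_command(
  series=[0,0,-40,0,-1,0,0,-40,0,-1,0,0,-40,0,-1,0,0,-40,0,-1,0,0,-40,0,-1,2.7,40,0,0,-1,2.7,40,0,0,-1,2.7,40,0,0,-1,2.7,40,0,0,-1,2.7,40,0,0,-1],
)

```text
time: 23.7
eef_pos: [0.5156, 0.1505, 0.3303]
tcp_rot: [-0.0, 1.0, -0.026, 0.0]
contact_force: [0.9, 0.6, 1.0]
opening: 0.0951
grasp_force: 0.0
```

arm_command(
  series=[2.7,40,0,0,-1,2.7,40,0,0,-1,2.7,40,0,0,-1,2.7,40,0,0,-1,2.7,40,0,0,-1,2.7,40,0,0,-1,2.7,40,0,0,-1,2.7,40,0,0,-1,0,0,0,0,-1,0,0,0,0,-1],
)

```text
time: 24.53
eef_pos: [0.5205, -0.1704, 0.3297]
tcp_rot: [-0.0, 1.0, -0.028, -0.0]
contact_force: [-0.2, -0.0, 0.1]
opening: 0.0953
grasp_force: 0.0
```

```bash
python3 - <<'E'
from h import *
par=cams.camera_params('wrist'); im,d=cams.capture('wrist'); save(im,'c1.png'); np.savez('pics/c1.npz',im=im,d=d,R=par['R'],t=par['t'])
print(pose()[0])
for l in ['hub','crank','nest_blue','nest_red','nest_yellow','blank_station','loading_point','coder','start_button_top']:
    print(l,[(np.round(x['position'],4).tolist(),round(x['confidence'],2)) for x in cams.place_of('wrist',l)][:2])
E
```

```text
[ 0.52074452 -0.16901855  0.32986169]
hub [([0.6061, -0.1781, 0.1137], 0.75)]
crank [([0.6335, -0.1402, 0.133], 0.89)]
nest_blue [([0.4992, -0.1871, 0.0681], 0.68)]
nest_red []
nest_yellow [([0.6088, -0.1746, 0.006], 0.26)]
blank_station []
loading_point [([0.4998, -0.1794, 0.0702], 0.75)]
coder [([0.6091, -0.1757, 0.0046], 0.84)]
start_button_top [([0.5113, -0.3827, 0.0733], 0.81)]
```

View pics/c1.png

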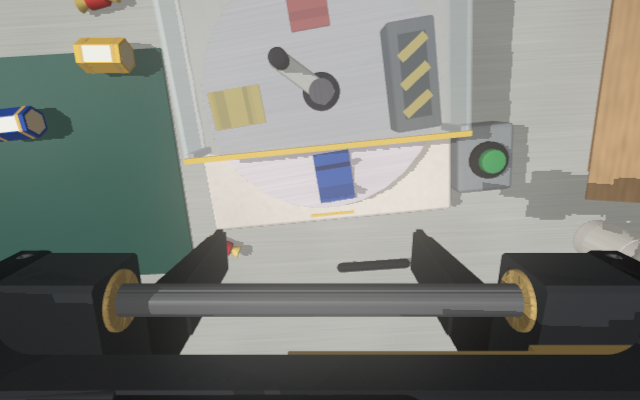

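The dial is visible through the guard: hub (320,91), crank (278,58), blue nest (335,176), loading mark on the base (332,213), guard edge from (185,161) to (470,133). I'll measure the coder yaw and the dial angle.

```bash
cat >> h.py <<'E'
def onplane(par,uv,z):
    uv=np.atleast_2d(uv).astype(float); R=np.array(par['R']);t=np.array(par['t']); C=-R.T@t
    r=np.stack([(uv[:,0]-par['cx'])/par['fx'],(uv[:,1]-par['cy'])/par['fy'],np.ones(len(uv))],-1)@R
    return C+r*((z-C[2])/r[:,2])[:,None]
def masks(im,d,par):
    hsv=cv2.cvtColor(im,cv2.COLOR_RGB2HSV); H,S,V=hsv[...,0],hsv[...,1],hsv[...,2]
    return H,S,V
def coder(im,d,par,hub=(0.607,-0.1765)):
    H,S,V=masks(im,d,par)
    # guard yellow edge: saturated yellow
    m=((H>18)&(H<30)&(S>140)&(V>170)).astype(np.uint8)
    n,lab,st,ce=cv2.connectedComponentsWithStats(m)
    for i in range(1,n):
        if st[i,4]<40: continue
        v,u=np.nonzero(lab==i); 
        P=onplane(par,np.c_[u,v],0.101 if st[i,2]>150 else 0.03)[:,:2]
        l=cv2.fitLine((P*1000).astype(np.float32),cv2.DIST_HUBER,0,.01,.01).ravel()
        print('yellow',st[i].tolist(),'hdg',round(np.degrees(np.arctan2(l[1],l[0])),2),'mean',(P.mean(0)*1000).round(1), 'ends',(P[u.argmin()]*1000).round(1),(P[u.argmax()]*1000).round(1))
E
python3 - <<'E'
from h import *
z=np.load('pics/c1.npz'); par=dict(cams.camera_params('wrist')); par['R']=z['R'];par['t']=z['t']; im,d=z['im'],z['d']
coder(im,d,par)
H,S,V=masks(im,d,par)
m=((H>105)&(H<125)&(S>120)); m[:, :250]=0; m[:,420:]=0; m[230:]=0
v,u=np.nonzero(m); X=world('wrist',d,u,v,par); print(len(u),np.percentile(X[:,2],[2,25,50,75,98]))
for lo,hi in((.045,.056),(.056,.072)):
    T=X[(X[:,2]>lo)&(X[:,2]<hi)]; print(len(T),cv2.minAreaRect((T[:,:2]*1000).astype(np.float32)),T.mean(0))
# depth near hub, crank
for u,v in((320,91),(278,58),(430,40),(300,213),(230,100)): print((u,v),world('wrist',d,[u],[v],par)[0].round(4))
E
```

```text
yellow [83, 38, 31, 6, 153] hdg -88.37 mean [682.1  92.8] ends [680.4 112. ] [683.9  74.1]Traceback (most recent call last):
  File "<stdin>", line 6, in <module>
    return _quantile_unchecked(
        a, q, axis, out, overwrite_input, method, keepdims, weights)
    return _ureduce(a,
                    func=_quantile_ureduce_func,
    ...<5 lines>...
                    overwrite_input=overwrite_input,
                    method=method)
    r = func(a, **kwargs)
    result = _quantile(arr,
                       quantiles=q,
    ...<2 lines>...
                       out=out,
                       weights=wgt)
    slices_having_nans = np.isnan(arr[-1, ...])
                                  ~~~^^^^^^^^^
IndexError: index -1 is out of bounds for axis 0 with size 0
```

```bash
sed -i 's/(H>18)&(H<30)&(S>140)&(V>170)/(H>15)\&(H<35)\&(S>90)\&(V>120)/; s/st\[i,4\]<40/st[i,4]<50/' h.py
python3 - <<'E'
from h import *
z=np.load('pics/c1.npz'); par=dict(cams.camera_params('wrist')); par['R']=z['R'];par['t']=z['t']; im,d=z['im'],z['d']
H,S,V=masks(im,d,par)
for u,v in((335,176),(330,148),(332,213),(280,152)): print((u,v),H[v,u],S[v,u],V[v,u],world('wrist',d,[u],[v],par)[0].round(4))
coder(im,d,par)
m=((H>105)&(H<130)&(S>80)); m[:, :250]=0; m[:,420:]=0; m[230:]=0
v,u=np.nonzero(m); X=world('wrist',d,u,v,par); print(len(u))
if len(u): print(np.percentile(X[:,2],[2,25,50,75,98]))
for lo,hi in((.045,.056),(.056,.075)):
    T=X[(X[:,2]>lo)&(X[:,2]<hi)]
    if len(T): print(len(T),cv2.minAreaRect((T[:,:2]*1000).astype(np.float32)),T.mean(0))
for u,v in((320,91),(278,58),(430,40),(300,213),(230,100)): print((u,v),world('wrist',d,[u],[v],par)[0].round(4))
E
```

```text
(335, 176) 112 110 181 [ 0.5012 -0.1884  0.0506]
(330, 148) 23 117 227 [ 0.5441 -0.1826  0.1042]
(332, 213) 22 116 227 [ 0.4457 -0.1826  0.0322]
(280, 152) 22 115 228 [ 0.5931 -0.1736  0.5005]
yellow [75, 0, 13, 13, 100] hdg 42.76 mean [722.3 104.9] ends [727.8 110.6] [719.5  98. ]
yellow [586, 0, 54, 202, 4671] hdg 5.0 mean [ 544.2 -566.3] ends [ 451.2 -530.4] [ 689.6 -559.8]
yellow [73, 38, 61, 36, 1144] hdg 89.34 mean [664.6  92.2] ends [678.8 124.8] [651.8  55.7]
yellow [14, 106, 20, 33, 96] hdg 3.42 mean [590.4 214.8] ends [601.7 220.4] [571.4 203.8]
yellow [588, 126, 8, 46, 90] hdg 0.61 mean [ 512.2 -529.5] ends [ 488.8 -527.8] [ 542.7 -529.3]
yellow [184, 131, 288, 33, 1565] hdg -87.59 mean [ 545.1 -181.8] ends [540.7 -17.2] [ 553.7 -339.3]
yellow [311, 211, 43, 6, 88] hdg -87.56 mean [ 444.8 -182.4] ends [ 443.8 -153.4] [ 446.3 -211.8]
yellow [231, 247, 9, 10, 63] hdg -21.7 mean [396.5 -41.6] ends [397.9 -36. ] [401.9 -48. ]
yellow [502, 270, 35, 62, 779] hdg 22.95 mean [ 303.8 -460.2] ends [ 333.5 -425.4] [ 289.5 -479.1]
yellow [103, 278, 11, 53, 231] hdg -14.17 mean [318.6 160.3] ends [328.9 163.8] [363.8 141.5]
1516
[0.04944863 0.05067442 0.05156861 0.05869861 0.06553504]
1079 ((500.89202880859375, -187.03579711914062), (62.774932861328125, 44.55264663696289), 6.421916961669922) [ 0.50361522 -0.18674646  0.05117837]
427 ((500.29888916015625, -187.05215454101562), (47.95223617553711, 42.82460021972656), 6.243216037750244) [ 0.49472412 -0.18748552  0.06246525]
(320, 91) [ 0.6049 -0.1748  0.1184]
(278, 58) [ 0.6348 -0.138   0.1531]
(430, 40) [ 0.6494 -0.2914  0.102 ]
(300, 213) [ 0.4481 -0.1385  0.0318]
(230, 100) [ 0.6017 -0.077   0.101 ]
```

The coder yaw is about 2.4° and the nest stands at about 6.3°, so the dial needs about −3.9°. I'll go for the crank.

arm_command(
  series=[38.7,-12.9,0,0,0,38.7,-12.9,0,0,0,38.7,-12.9,0,0,0,0,0,40,-1.4,0,0,0,40,-1.4,0,0,0,40,-1.4,0,0,0,30,-1.3,0,0,0,0,0,0,0,0,0,0,0,0,0,0,0,0],
)

```text
time: 25.87
eef_pos: [0.6402, -0.1362, 0.1827]
tcp_rot: [0.001, 1.0, 0.022, 0.002]
contact_force: [0.6, -0.0, 0.0]
opening: 0.0477
grasp_force: 0.0
```

```bash
python3 - <<'E'
from h import *
plan([0.6375,-0.137,0.125],2.4)
par=cams.camera_params('wrist'); im,d=cams.capture('wrist'); save(im,'c2.png')
X=world('wrist',d,*np.meshgrid(np.arange(200,440),np.arange(100,380)),par).reshape(-1,3)
T=X[(X[:,2]>.148)&(X[:,2]<.159)&(abs(X[:,0]-.637)<.03)&(abs(X[:,1]+.137)<.03)]
print(len(T)); 
if len(T): print(T.mean(0),T.min(0),T.max(0))
E
```

```text
at [ 0.6402 -0.1362  0.1827] yaw 2.5 d [-2.9  0.6 57.6] turn 0.1 q6 1.24 open 47.7 t 25.9
667
[ 0.63783983 -0.13691075  0.15314383] [ 0.62862713 -0.14550899  0.14800057] [ 0.64568364 -0.12840735  0.15581701]
```

arm_command(
  series=[-2.5,0.6,29,0,0,0,0,29,0,0,0,0,0,0,0,0,0,0,0,1,0,0,0,0,1,0,0,0,0,1,0,0,0,0,1,0,0,0,0,1,0,0,0,0,1],
)

```text
time: 26.67
eef_pos: [0.6374, -0.1377, 0.124]
tcp_rot: [0.001, 1.0, 0.022, 0.001]
contact_force: [-1.6, -3.2, 4.4]
opening: 0.0175
grasp_force: 30.0
```

```bash
python3 - <<'E'
from h import *
plan([0.6412,-0.1388,0.125],2.4); print(sense()['contact_force'],sense()['grasp_force'])
E
```

```text
at [ 0.6374 -0.1377  0.124 ] yaw 2.53 d [ 3.8  1.3 -1. ] turn 0.13 q6 1.23 open 17.5 t 26.7
[-1.6325682  -3.1870025   4.36547139] 30.001438558101654
```

arm_command(
  series=[1.3,0.4,0,0,1,1.3,0.4,0,0,1,1.3,0.4,0,0,1,0,0,0,0,1,0,0,0,0,1,0,0,0,0,0,0,0,0,0,0,0,0,0,0,0,0,0,0,0,0],
)

```text
time: 27.42
eef_pos: [0.6401, -0.1372, 0.1214]
tcp_rot: [-0.0, 1.0, 0.022, -0.0]
contact_force: [-0.5, 0.5, 0.2]
opening: 0.0388
grasp_force: 0.0
```

arm_command(
  series=[0,0,-40,0,0,0,0,-40,0,0,0,0,-40,0,-1,0,0,-40,0,-1,0,0,-40,0,-1,-40,9,0,0,-1,-40,9,0,0,-1,-40,9,0,0,-1,0,0,0,0,-1,0,0,0,0,-1],
)

```text
time: 28.25
eef_pos: [0.5203, -0.17, 0.3218]
tcp_rot: [-0.0, 1.0, 0.021, 0.0]
contact_force: [0.8, 0.1, 0.9]
opening: 0.0935
grasp_force: 0.0
```

```bash
cat >> h.py <<'E'
def nest(im,d,par,col):
    H,S,V=masks(im,d,par)
    m={'blue':(H>105)&(H<130)&(S>80),'yellow':(H>15)&(H<35)&(S>90),'red':((H<8)|(H>172))&(S>90)}[col]&(d>0)
    v,u=np.nonzero(m); X=world('wrist',d,u,v,par)
    k=(np.hypot(X[:,0]-.503,X[:,1]+.181)<.045)
    for lo,hi in((.045,.056),(.056,.075)):
        T=X[k&(X[:,2]>lo)&(X[:,2]<hi)]
        if len(T)>20: print(col,len(T),cv2.minAreaRect((T[:,:2]*1000).astype(np.float32)))
E
python3 - <<'E'
from h import *
par=cams.camera_params('wrist'); im,d=cams.capture('wrist'); save(im,'c3.png')
coder(im,d,par); nest(im,d,par,'blue'); 
X=world('wrist',d,*np.meshgrid(np.arange(150,440),np.arange(0,200)),par).reshape(-1,3)
T=X[(X[:,2]>.148)&(X[:,2]<.159)&(abs(X[:,0]-.637)<.03)&(abs(X[:,1]+.137)<.03)]; print('handle',T.mean(0),(T.max(0)+T.min(0))/2)
plan([.5948,.229,.1],3)
r=look(cols=['blue'],cam='top')
E
```

```text
yellow [583, 0, 57, 235, 5326] hdg 10.35 mean [ 539.5 -560.6] ends [ 447.9 -534.4] [ 722.9 -535.4]
yellow [78, 11, 61, 42, 1248] hdg 86.23 mean [664.6  92.6] ends [679.5 124.1] [671.6  54. ]
yellow [8, 75, 20, 35, 104] hdg 3.02 mean [590.4 214.7] ends [601. 221.] [570.4 202.9]
yellow [182, 146, 295, 6, 1601] hdg -87.58 mean [ 545.3 -185.7] ends [540.2 -17. ] [ 553.6 -339.7]
yellow [306, 215, 43, 3, 93] hdg -86.89 mean [ 445.2 -180.7] ends [ 444.9 -153.8] [ 447.3 -211.1]
yellow [195, 228, 10, 10, 66] hdg -33.36 mean [412.3  -7.6] ends [407.9  -0.8] [414.3 -13.6]
yellow [500, 270, 33, 62, 860] hdg 23.93 mean [ 332.2 -469.6] ends [ 368.2 -433.7] [ 320.6 -489.3]
yellow [107, 274, 13, 57, 245] hdg -9.81 mean [295.4 127. ] ends [297.6 133.2] [345.2 110.7]
blue 1122 ((500.11590576171875, -180.82005310058594), (62.46868896484375, 43.9399528503418), 2.6436517238616943)
blue 454 ((499.5502014160156, -180.79664611816406), (47.45991516113281, 42.81560516357422), 2.378819227218628)
handle [ 0.63817245 -0.13934413  0.15319685] [ 0.63848144 -0.13914051  0.15190347]
at [ 0.5214 -0.1698  0.322 ] yaw 2.49 d [  90.5 -395.2  222.2] turn -0.51 q6 1.11 open 94.4 t 28.3
blue 0.67 top rect c 590.1 226.0 size 51.7 23.5 len hdg -85.6 z 42.0 bb [569. 200.] [609. 253.] px 236 192
blue 0.62 top rect c 573.6 346.5 size 49.9 22.7 len hdg 84.9 z 42.3 bb [556. 320.] [592. 373.] px 199 197
   place [([0.5951, 0.2332, 0.0174], 0.57), ([0.6409, -0.1408, 0.1416], 0.17)]
```

The dial is square now (nest 2.5°, coder 2.4°). Next I'll fetch blue.

arm_command(
  series=[5.1,-39.7,0,0,-1,5.1,-39.7,0,0,-1,5.1,-39.7,0,0,-1,5.1,-39.7,0,0,-1,5.1,-39.7,0,0,-1,5.1,-39.7,0,0,-1,5.1,-39.7,0,0,-1,5.1,-39.7,0,0,-1,5.1,-39.7,0,0,-1,5.1,-39.7,0,0,-1],
)

```text
time: 29.28
eef_pos: [0.5555, 0.2321, 0.3217]
tcp_rot: [-0.0, 1.0, 0.023, -0.0]
contact_force: [1.1, -0.4, 0.1]
opening: 0.095
grasp_force: 0.0
```

arm_command(
  series=[0,0,40,-0.5,-1,0,0,40,0,-1,0,0,40,0,-1,0,0,40,0,-1,0,0,40,0,-1,0,0,20,0,-1,0,0,0,0,-1,0,0,0,0,-1],
)

```text
time: 29.95
eef_pos: [0.5547, 0.2294, 0.1005]
tcp_rot: [0.0, 1.0, 0.027, -0.002]
contact_force: [1.5, 0.6, 1.1]
opening: 0.0954
grasp_force: 0.0
```

```bash
python3 - <<'E'
from h import *
r=look(cols=['blue'],n='p1.png'); panel(*r,'blue'); plan([.594,.229,.009],3)
E
```

```text
blue 0.75 top rect c 589.7 228.6 size 54.0 25.4 len hdg -87.9 z 41.2 bb [564. 197.] [612. 260.] px 324 157
   place []
panel px 1621 of 4835 [589.8 228.9  39.6] max z 41.2 px (324, 162)
at [0.5573 0.2298 0.1051] yaw 3.03 d [36.2  2.8 96.3] turn 0.03 q6 1.82 open 95.3 t 30.1
```

arm_command(
  series=[32,2.5,0,0,-1,0,0,40,0,-1,0,0,40,0,-1,0,0,16,0,-1,0,0,0,0,-1,0,0,0,0,1,0,0,0,0,1,0,0,0,0,1,0,0,0,0,1,0,0,0,0,1],
)

```text
time: 30.98
eef_pos: [0.5877, 0.2283, 0.0069]
tcp_rot: [-0.0, 1.0, 0.026, 0.001]
contact_force: [0.3, 0.4, 0.1]
opening: 0.0672
grasp_force: 0.0
```

arm_command(
  series=[0,0,0,0,1,0,0,0,0,1],
)

```text
time: 31.15
eef_pos: [0.5873, 0.2281, 0.0062]
tcp_rot: [-0.0, 1.0, 0.026, 0.0]
contact_force: [0.6, -0.8, 1.7]
opening: 0.0536
grasp_force: 10.5
```

```bash
python3 - <<'E'
from h import *
plan([.502,-.1805,.15],2.4)
E
```

```text
at [0.5873 0.2281 0.0062] yaw 3.02 d [-106.7  403.5 -143.8] turn 0.62 q6 1.8 open 53.6 t 31.1
```

arm_command(
  series=[0,0,0,0,1,0,0,-12,0,1,0,0,-36,0,1,0,0,-36,0,1,0,0,-36,0,1,0,0,-36,0.6,1,0,0,0,0,1,0,0,0,0,1],
)

```text
time: 31.82
eef_pos: [0.5892, 0.2287, 0.1666]
tcp_rot: [-0.001, 1.0, 0.021, 0.004]
contact_force: [0.1, 0.2, 0.0]
opening: 0.0542
grasp_force: 30.0
```

```bash
cat >> h.py <<'E'
def held(col):
    """held carton's top in tool coordinates (mm)"""
    p,R,s=pose(); par=cams.camera_params('wrist'); im,d=cams.capture('wrist')
    H,S,V=masks(im,d,par); v,u=np.nonzero(d>0); X=(world('wrist',d,u,v,par)-p)@R*1000
    k=(abs(X[:,1])<26)&(abs(X[:,0])<30)&(X[:,2]<-25)&(X[:,2]>-42); T=X[k]
    if len(T)>50: print('held n',len(T),'x',np.percentile(T[:,0],[1,50,99]).round(1),'z',np.percentile(T[:,2],[1,50,99]).round(1),cv2.minAreaRect(T[:,:2].astype(np.float32)))
    else: print('none',len(T))
    return im
E
python3 - <<'E'
from h import *
save(held('blue'),'hb.png'); plan([.502,-.1805,.15],2.4)
E
```

```text
held n 6222 x [-1.5  9.9 18.1] z [-35.3 -33.5 -25.2] ((8.49681282043457, 0.0006046295166015625), (51.993492126464844, 21.225393295288086), 89.98159790039062)
at [0.5876 0.2282 0.1635] yaw 2.42 d [-102.8  404.7   13.1] turn 0.02 q6 1.81 open 54.0 t 31.9
```

View pics/hb.png

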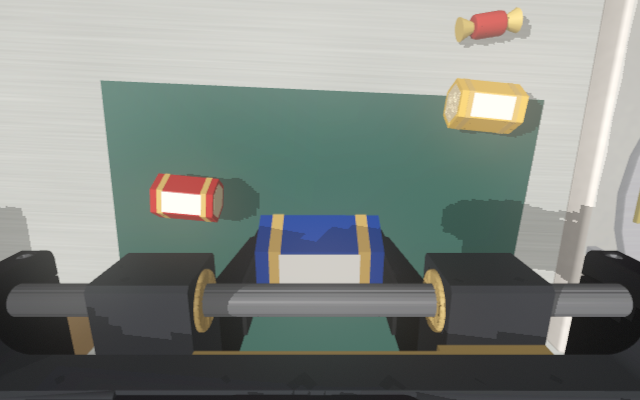

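Blue is held firmly, panel up (320,270), its centre about 2 mm ahead of the tool centre. Carrying it to the coder.

arm_command(
  series=[-9.6,36.8,0,0,1,-9.6,36.8,0,0,1,-9.6,36.8,0,0,1,-9.6,36.8,0,0,1,-9.6,36.8,0,0,1,-9.6,36.8,0,0,1,-9.6,36.8,0,0,1,-9.6,36.8,0,0,1,-9.6,36.8,0,0,1,-9.6,36.8,0,0,1],
)

```text
time: 32.7
eef_pos: [0.5046, -0.1447, 0.1595]
tcp_rot: [-0.001, 1.0, 0.021, -0.002]
contact_force: [0.6, -0.3, -0.7]
opening: 0.0535
grasp_force: 30.0
```

arm_command(
  series=[-9.3,36.6,0,0,1,0,0,0,0,1,0,0,0,0,1,0,0,0,0,1],
)

```text
time: 33.03
eef_pos: [0.4981, -0.18, 0.1601]
tcp_rot: [-0.001, 1.0, 0.021, -0.001]
contact_force: [1.0, 0.3, -1.2]
opening: 0.0541
grasp_force: 30.0
```

```bash
python3 - <<'E'
from h import *
held('blue'); plan([.4995,-.1805,.055],2.4)
E
```

```text
held n 6218 x [-1.5 10.  18.1] z [-35.4 -33.5 -25.2] ((8.54002571105957, 0.0036468505859375), (21.467512130737305, 52.11577224731445), 0.39040541648864746)
at [ 0.4985 -0.1795  0.1605] yaw 2.46 d [  1.2   1.2 105.5] turn 0.06 q6 1.08 open 54.0 t 33.1
```

arm_command(
  series=[1,1,0,0,1,0,0,30,0,1,0,0,30,0,1,0,0,20,0,1,0,0,10,0,1,0,0,5,0,1,0,0,4,0,1,0,0,3,0,1,0,0,0,0,1,0,0,0,0,1],
)

```text
time: 33.92
eef_pos: [0.501, -0.1819, 0.0612]
tcp_rot: [0.0, 1.0, 0.021, 0.001]
contact_force: [0.2, -0.3, -0.8]
opening: 0.0535
grasp_force: 30.0
```

```bash
python3 - <<'E'
from h import *
plan([.4995,-.1805,.0535],2.4);print(sense()['contact_force'])
E
```

```text
at [ 0.501  -0.1819  0.0612] yaw 2.43 d [-1.5 -1.5  7.7] turn 0.03 q6 1.08 open 53.5 t 33.9
[ 0.16054678 -0.32151348 -0.75007694]
```

arm_command(
  series=[-0.5,-1,2,0,1,-0.5,0,2,0,1,0,0,2,0,1,0,0,1,0,1,0,0,0,0,1,0,0,0,0,1],
)

```text
time: 34.42
eef_pos: [0.4989, -0.1807, 0.0531]
tcp_rot: [0.0, 1.0, 0.021, -0.0]
contact_force: [-1.9, 0.3, 1.3]
opening: 0.0538
grasp_force: 3.0
```

arm_command(
  series=[0,0,0,0,0,0,0,0,0,-0.4,0,0,0,0,-0.4,0,0,0,0,-0.4,0,0,0,0,-0.4,0,0,-20,0,-0.4,0,0,-40,0,-0.4,0,0,-40,0,-0.4,0,0,-40,0,-0.4,0,0,-40,0,-0.4],
)

```text
time: 35.25
eef_pos: [0.4988, -0.1804, 0.2348]
tcp_rot: [-0.0, 1.0, 0.021, 0.0]
contact_force: [1.3, -0.5, -0.7]
opening: 0.0665
grasp_force: 0.0
```

arm_command(
  series=[20,0,-40,0,-0.4,0,0,-40,0,-0.4,0,0,0,0,0,0,0,0,0,0],
)

```text
time: 35.58
eef_pos: [0.5193, -0.1804, 0.3142]
tcp_rot: [0.002, 1.0, 0.021, 0.003]
contact_force: [0.3, 0.5, -0.3]
opening: 0.0583
grasp_force: 0.0
```

```bash
python3 - <<'E'
from h import *
r=look(cols=['blue'],n='n1.png'); panel(*r,'blue'); plan([.6387,-.1388,.17],2.4); im,d,par=r
def handle():
    X=world('wrist',d,*np.meshgrid(np.arange(0,640),np.arange(0,240)),par).reshape(-1,3)
    T=X[(X[:,2]>.148)&(X[:,2]<.159)&(np.hypot(X[:,0]-.6074,X[:,1]+.1756)<.07)]; print('handle',T.mean(0),(T.max(0)+T.min(0))/2)
handle()
E
```

```text
blue 0.85 top rect c 501.4 -179.3 size 53.2 24.9 len hdg -87.6 z 88.5 bb [ 479. -206.] [ 522. -153.] px 318 183
   place [([0.503, -0.1788, 0.0681], 0.8), ([0.3741, -0.5694, 0.0002], 0.72)]
panel px 566 of 1560 [ 501.1 -178.7   86.3] max z 88.4 px (317, 186)
at [ 0.5169 -0.1794  0.3078] yaw 2.42 d [123.9 -35.2 137.5] turn 0.02 q6 1.1 open 48.4 t 35.8
handle [ 0.63813356 -0.13940245  0.15313425] [ 0.6383854  -0.13923205  0.15183845]
```

View pics/n1.png

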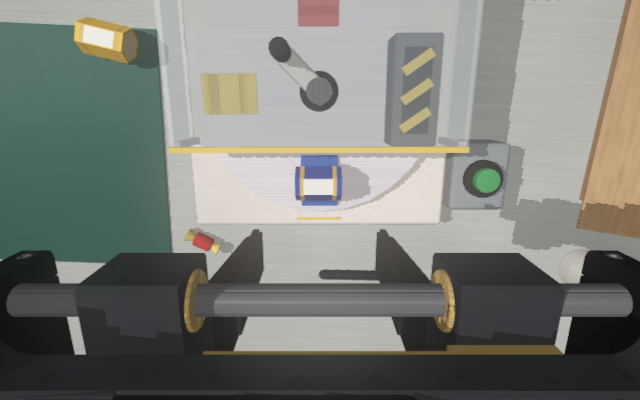

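Blue is seated in its nest, panel up, at (318,184). Now to the crank for +90°.

arm_command(
  series=[31,-8.9,0,0,0,31,-8.9,0,0,0,31,-8.9,0,0,0,31,-8.9,0,0,0,0,0,40,0,0,0,0,40,0,0,0,0,40,0,0,0,0,15,0,0,0,0,0,0,0,0,0,0,0,0],
)

```text
time: 36.62
eef_pos: [0.6395, -0.1389, 0.1744]
tcp_rot: [-0.0, 1.0, 0.021, -0.001]
contact_force: [0.7, 0.1, -0.1]
opening: 0.0475
grasp_force: 0.0
```

```bash
python3 - <<'E'
from h import *
plan([.6395,-.1392,.125],2.42)
E
```

```text
at [ 0.6395 -0.1389  0.1744] yaw 2.41 d [ 0.1  0.3 49.4] turn -0.01 q6 1.23 open 47.5 t 36.6
```

arm_command(
  series=[0,0,30,0,0,0,0,19,0,0,0,0,0,0,0,0,0,0,0,1,0,0,0,0,1,0,0,0,0,1,0,0,0,0,1,0,0,0,0,1,0,0,0,0,1],
)

```text
time: 37.37
eef_pos: [0.6408, -0.1397, 0.1279]
tcp_rot: [0.001, 1.0, 0.021, 0.001]
contact_force: [-1.4, -0.9, 3.8]
opening: 0.0174
grasp_force: 30.0
```

arm_command(
  series=[-6,-5.1,0,0,1,-6.7,-4.1,0,0,1,-7.2,-3,0,0,1,-7.6,-1.8,0,0,1,-7.8,-0.6,0,0,1,-7.8,0.6,0,0,1,-7.6,1.8,0,0,1,-7.2,3,0,0,1,-6.7,4.1,0,0,1,-6,5.1,0,0,1],
)

```text
time: 38.2
eef_pos: [0.5712, -0.1422, 0.1279]
tcp_rot: [0.0, 1.0, 0.021, 0.003]
contact_force: [7.0, -2.1, 2.3]
opening: 0.0173
grasp_force: 30.0
```

arm_command(
  series=[0,0,0,0,1,0,0,0,0,1],
)

```text
time: 38.37
eef_pos: [0.5699, -0.1436, 0.1279]
tcp_rot: [0.002, 1.0, 0.021, 0.001]
contact_force: [2.1, -3.2, 4.3]
opening: 0.0172
grasp_force: 30.0
```

arm_command(
  series=[0,0,0,0,0,0,0,0,0,0,0,0,0,0,0,0,0,0,0,0,0,0,-40,0,0,0,0,-40,0,0,0,0,-40,0,0,-25,19,-30,0,-1,-25,19,-30,0,-1,0,0,-10,0,-1],
)

```text
time: 39.2
eef_pos: [0.5222, -0.1827, 0.3193]
tcp_rot: [0.002, 1.0, 0.02, 0.003]
contact_force: [0.9, -0.6, 0.4]
opening: 0.0622
grasp_force: 0.0
```

```bash
cat >> h.py <<'E'
def handle(d,par):
    X=world('wrist',d,*np.meshgrid(np.arange(0,640),np.arange(0,240)),par).reshape(-1,3)
    T=X[(X[:,2]>.147)&(X[:,2]<.159)&(np.hypot(X[:,0]-.6074,X[:,1]+.1756)<.07)]; print('handle',T.mean(0),(T.max(0)+T.min(0))/2)
E
python3 - <<'E'
from h import *
par=cams.camera_params('wrist'); im,d=cams.capture('wrist'); save(im,'c4.png')
coder(im,d,par); nest(im,d,par,'yellow'); handle(d,par)
plan([.5,-.1805,.3],2.4); r=look(cols=['yellow'],cam='top')
E
```

```text
yellow [572, 0, 68, 238, 7034] hdg 8.35 mean [ 547.7 -571.1] ends [ 448.7 -532.3] [ 727.3 -549.2]
yellow [75, 21, 62, 46, 1246] hdg 88.53 mean [655.4  81.9] ends [669.8 113.3] [657.2  42.5]
yellow [593, 99, 8, 26, 56] hdg -0.74 mean [ 598.9 -529.8] ends [ 589.2 -527.8] [ 615.  -530.5]
yellow [168, 148, 297, 7, 1653] hdg -87.66 mean [ 544.9 -175.4] ends [540.  -16.4] [ 553.6 -339.8]
yellow [299, 157, 36, 49, 1716] hdg 2.47 mean [ 496.7 -180.7] ends [ 526.4 -156.2] [ 529.4 -201.6]
yellow [296, 218, 43, 2, 86] hdg -86.82 mean [ 444.7 -182.7] ends [ 444.4 -154.1] [ 446.5 -211.2]
yellow [184, 230, 11, 11, 70] hdg -34.83 mean [412.8  -8. ] ends [ 4.066e+02 -3.000e-01] [414.5 -14.5]
yellow [210, 244, 11, 11, 70] hdg -29.52 mean [396.8 -42.1] ends [397.6 -35.8] [402.6 -49.8]
yellow [440, 270, 24, 62, 683] hdg 15.42 mean [ 330.5 -387.3] ends [ 364.  -361.2] [ 333.5 -398.5]
yellow [175, 276, 10, 56, 228] hdg -5.87 mean [304.6  13.7] ends [306.6  18.5] [347.2   3.1]
yellow 1172 ((500.510986328125, -180.3466339111328), (62.55734634399414, 43.703121185302734), 2.820366621017456)
yellow 539 ((500.24493408203125, -180.7522430419922), (47.11188888549805, 42.510494232177734), 2.339068651199341)
handle [ 0.56820461 -0.14293492  0.15326325] [ 0.56786059 -0.14256224  0.15229855]
at [ 0.5237 -0.1818  0.3196] yaw 2.3 d [-23.8  -2.3  19.4] turn -0.1 q6 1.1 open 66.2 t 39.2
yellow 0.59 top rect c 605.7 -175.3 size 23.9 22.4 len hdg 85.9 z 116.9 bb [ 469. -277.] [617. -55.] px 355 216
   place [([0.6589, 0.0837, 0.0237], 0.73)]
```

The yellow nest is now square. The yellow carton has been knocked a little, so I'll look at it from near.

arm_command(
  series=[14.5,-37.2,0,0,-1,14.5,-37.2,0,0,-1,14.5,-37.2,0,0,-1,14.5,-37.2,0,0,-1,14.5,-37.2,0,0,-1,14.5,-37.2,0,0,-1,14.5,-37.2,0,0,-1,0,0,40,1,-1,0,0,40,1,-1,0,0,40,1,-1],
)

```text
time: 40.23
eef_pos: [0.6125, 0.0864, 0.1894]
tcp_rot: [-0.0, 1.0, -0.004, -0.002]
contact_force: [0.7, 0.4, -1.0]
opening: 0.0951
grasp_force: 0.0
```

arm_command(
  series=[0,0,40,1,-1,0,0,20,0,-1,0,0,0,0,-1,0,0,0,0,-1],
)

```text
time: 40.57
eef_pos: [0.6113, 0.0848, 0.1298]
tcp_rot: [0.0, 1.0, -0.013, -0.004]
contact_force: [-0.0, 0.9, 1.0]
opening: 0.0952
grasp_force: 0.0
```

```bash
python3 - <<'E'
from h import *
r=look(cols=['yellow'],n='p2.png'); panel(*r,'yellow'); plan([.655,.082,.026],-1.5)
im,d,par=r; X=world('wrist',d,*np.meshgrid(np.arange(0,640),np.arange(0,260)),par).reshape(-1,3)
T=X[(X[:,2]>.09)&(X[:,2]<.11)&(X[:,1]<.02)&(abs(X[:,0]-.65)<.06)]; print('guard max y',len(T),T[:,1].max() if len(T) else '')
E
```

```text
yellow 0.85 top rect c 655.7 81.3 size 54.1 25.1 len hdg 79.4 z 41.2 bb [627.  49.] [680. 111.] px 323 139
   place [([0.6572, 0.0809, 0.0233], 0.97), ([0.5731, 0.3463, 0.0192], 0.69)]
panel px 1201 of 3951 [655.7  81.6  40. ] max z 41.2 px (323, 142)
at [0.6152 0.0843 0.1365] yaw -1.57 d [ 39.4   1.3 110.6] turn -0.07 q6 1.65 open 95.1 t 40.8
guard max y 32456 -0.009693614077439872
```

View pics/p2.png

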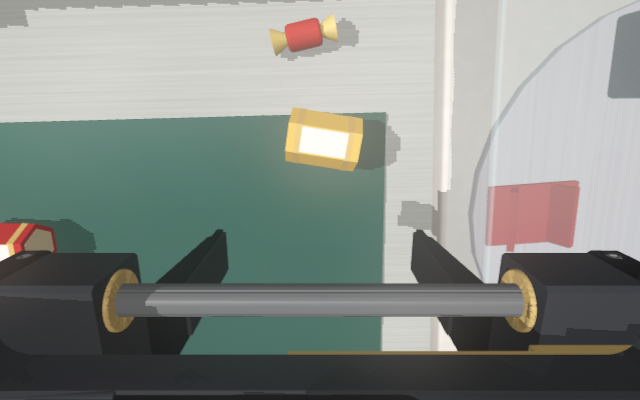

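Yellow's panel is still on top at (323,142), heading turned to 79°. I'll grip it high to stay above the guard.

arm_command(
  series=[40,2,0,0,-1,0,0,40,4.5,-1,0,0,40,4.5,-1,0,0,24,0,-1,0,0,0,0,-1,0,0,0,0,-1],
)

```text
time: 41.27
eef_pos: [0.6535, 0.0809, 0.03]
tcp_rot: [0.0, 0.996, -0.092, -0.0]
contact_force: [-0.0, 0.7, 0.5]
opening: 0.0951
grasp_force: 0.0
```

```bash
python3 - <<'E'
from h import *
plan([.6555,.0813,.027],-10.6)
E
```

```text
at [0.6535 0.0809 0.03  ] yaw -10.57 d [ 1.9 -0.8  3. ] turn 0.03 q6 1.8 open 95.1 t 41.3
```

arm_command(
  series=[2,-0.5,3,0,-1,0,0,0,0,1,0,0,0,0,1,0,0,0,0,1,0,0,0,0,1,0,0,0,0,1,0,0,0,0,1,0,0,0,0,1,0,0,0,0,1],
)

```text
time: 42.02
eef_pos: [0.6555, 0.081, 0.0269]
tcp_rot: [0.0, 0.996, -0.092, -0.0]
contact_force: [-0.2, -0.3, 0.5]
opening: 0.0535
grasp_force: 30.0
```

```bash
python3 - <<'E'
from h import *
plan([.6555,.0813,.027],-10.6); print(sense()['grasp_force'])
E
```

```text
at [0.6555 0.081  0.0269] yaw -10.58 d [-0.1 -0.3 -0.1] turn 0.02 q6 1.8 open 53.5 t 42.0
29.99996854690835
```

arm_command(
  series=[0,0,-20,0,1,0,0,-41,-3.25,1,0,0,-41,-3.25,1,0,0,-41,-3.25,1,0,0,-40,-3.25,1,-20.7,31.8,0,0,1,-20.7,31.8,0,0,1,-20.7,31.8,0,0,1,-20.7,31.8,0,0,1,-20.7,31.8,0,0,1],
)

```text
time: 42.85
eef_pos: [0.5575, -0.0832, 0.2094]
tcp_rot: [-0.0, 1.0, 0.021, -0.0]
contact_force: [1.0, 0.3, -0.5]
opening: 0.054
grasp_force: 30.0
```

arm_command(
  series=[-20.7,31.8,0,0,1,-20.7,31.8,0,0,1,-20.7,31.8,0,0,1,0,0,0,0,1,0,0,0,0,1,0,0,0,0,1],
)

```text
time: 43.35
eef_pos: [0.5008, -0.18, 0.2096]
tcp_rot: [-0.0, 1.0, 0.021, -0.0]
contact_force: [0.2, 0.8, -1.3]
opening: 0.0538
grasp_force: 30.0
```

```bash
python3 - <<'E'
from h import *
p,R,s=pose(); par=cams.camera_params('wrist'); im,d=cams.capture('wrist'); save(im,'hy.png')
v,u=np.nonzero(d>0); X=(world('wrist',d,u,v,par)-p)@R*1000
k=(abs(X[:,1])<30)&(abs(X[:,0])<30)&(X[:,2]>-20)&(X[:,2]<30); T=X[k]; print(len(T), T.max(0),T.min(0))
# ridge: slant profile
for z0 in(-12,-8,-4,0,4): 
    t=T[(abs(T[:,2]-z0)<1)&(abs(T[:,1])<20)]; print(z0,len(t),np.median(t[:,0]) if len(t) else '')
plan([.501,-.1806,.074],2.42)
E
```

```text
8449 [21.4975188  29.98192085  6.71412464] [-18.70431085 -29.93479073 -19.99871266]
-12 1275 3.8695159868624
-8 300 13.594683207644561
-4 338 15.816665420888256
0 274 18.144972156073734
4 242 20.385362245418477
at [ 0.5011 -0.1795  0.2096] yaw 2.45 d [ -0.2   1.2 135.6] turn 0.03 q6 1.08 open 53.7 t 43.4
```

arm_command(
  series=[-0.5,1,40,0,1,0,0,40,0,1,0,0,30,0,1,0,0,8,0,1,0,0,4,0,1,0,0,4,0,1,0,0,4,0,1,0,0,3,0,1,0,0,0,0,1,0,0,0,0,1],
)

```text
time: 44.23
eef_pos: [0.5011, -0.1815, 0.0779]
tcp_rot: [0.0, 1.0, 0.021, 0.001]
contact_force: [-0.5, -0.1, -0.8]
opening: 0.0534
grasp_force: 30.0
```

```bash
python3 - <<'E'
from h import *
plan([.5005,-.1806,.0739],2.42); print(sense()['contact_force'])
E
```

```text
at [ 0.5011 -0.1815  0.0779] yaw 2.42 d [-0.6 -0.9  4. ] turn -0.0 q6 1.08 open 53.4 t 44.2
[-0.50758206 -0.13252452 -0.83710524]
```

arm_command(
  series=[-0.5,-0.8,2,0,1,0,0,1.5,0,1,0,0,1,0,1,0,0,0,0,1,0,0,0,0,1],
)

```text
time: 44.65
eef_pos: [0.5003, -0.1807, 0.0738]
tcp_rot: [0.0, 1.0, 0.021, 0.0]
contact_force: [-1.6, 1.0, 5.6]
opening: 0.0536
grasp_force: 30.0
```

arm_command(
  series=[0,0,0,0,0,0,0,0,0,-0.4,0,0,0,0,-0.4,0,0,0,0,-0.4,0,0,0,0,-0.4,0,0,-20,0,-0.4,0,0,-40,0,-0.4,0,0,-40,0,-0.4,0,0,-40,0,-0.4,0,0,-40,0,-0.4],
)

```text
time: 45.48
eef_pos: [0.4994, -0.1801, 0.2538]
tcp_rot: [-0.0, 1.0, 0.021, -0.0]
contact_force: [0.6, -1.0, 0.7]
opening: 0.0668
grasp_force: 0.0
```

arm_command(
  series=[20,0,-40,0,-0.4,0,0,-20,0,-0.4,0,0,0,0,0,0,0,0,0,0],
)

```text
time: 45.82
eef_pos: [0.5191, -0.1798, 0.3109]
tcp_rot: [0.001, 1.0, 0.021, 0.001]
contact_force: [-0.1, -0.2, -0.9]
opening: 0.0579
grasp_force: 0.0
```

```bash
python3 - <<'E'
from h import *
r=look(cols=['yellow'],n='n2.png'); panel(*r,'yellow'); plan([.5695,-.1425,.125],2.42); handle(r[1],r[2])
E
```

```text
yellow none
no sil
at [ 0.5175 -0.1792  0.3069] yaw 2.41 d [ 54.2 -34.1 181.7] turn -0.01 q6 1.1 open 48.1 t 46.0
handle [ 0.56816534 -0.14294659  0.15323644] [ 0.56805357 -0.14283862  0.15136314]
```

```bash
cat >> h.py <<'E'
def seated(im,d,par):
    v,u=np.nonzero(d>0); X=world('wrist',d,u,v,par)
    k=(np.hypot(X[:,0]-.501,X[:,1]+.18)<.037)&(X[:,2]>.082)&(X[:,2]<.1); T=X[k]
    S=cv2.cvtColor(im,cv2.COLOR_RGB2HSV)[v[k],u[k],1]
    print('seated n',len(T),'top z',np.percentile(T[:,2],[5,50,95]).round(4),cv2.minAreaRect((T[:,:2]*1000).astype(np.float32)),'white frac',(S<50).mean().round(2))
E
python3 - <<'E'
from h import *
par=cams.camera_params('wrist'); im,d=cams.capture('wrist'); save(im,'n2.png'); seated(im,d,par)
E
```

```text
seated n 1090 top z [0.0831 0.0869 0.0883] ((500.7770080566406, -179.7438201904297), (26.92708969116211, 53.87744140625), 2.5093727111816406) white frac 0.43
```

Yellow is seated (heading 2.5°, same top height as blue). Next +90° for red.

arm_command(
  series=[27,-17,0,0,0,27,-17,0,0,0,0,0,40,0,0,0,0,40,0,0,0,0,40,0,0,0,0,40,0,0,0,0,21,0,0,0,0,0,0,0,0,0,0,0,0],
)

```text
time: 46.82
eef_pos: [0.5695, -0.1428, 0.1264]
tcp_rot: [-0.001, 1.0, 0.021, -0.002]
contact_force: [-0.2, -0.7, 0.7]
opening: 0.0478
grasp_force: 0.0
```

arm_command(
  series=[0,0,0,0,1,0,0,0,0,1,0,0,0,0,1,0,0,0,0,1,0,0,0,0,1,0,0,0,0,1],
)

```text
time: 47.32
eef_pos: [0.5716, -0.1433, 0.1299]
tcp_rot: [0.0, 1.0, 0.021, 0.001]
contact_force: [-1.6, 2.1, 3.5]
opening: 0.0174
grasp_force: 30.0
```

```bash
python3 - <<'E'
from h import *
plan([.5695,-.1425,.125],2.42)
E
```

```text
at [ 0.5716 -0.1433  0.1299] yaw 2.42 d [-2.1 -0.9  4.9] turn -0.0 q6 1.19 open 17.4 t 47.3
```

arm_command(
  series=[-5.1,6,0,0,1,-4.1,6.7,0,0,1,-3,7.2,0,0,1,-1.8,7.6,0,0,1,-0.6,7.8,0,0,1,0.6,7.8,0,0,1,1.8,7.6,0,0,1,3,7.2,0,0,1,4.1,6.7,0,0,1,5.1,6,0,0,1],
)

```text
time: 48.15
eef_pos: [0.575, -0.2139, 0.1298]
tcp_rot: [-0.001, 1.0, 0.021, 0.001]
contact_force: [0.9, 6.8, 7.1]
opening: 0.0172
grasp_force: 30.0
```

arm_command(
  series=[0,0,0,0,1,0,0,0,0,1,0,0,0,0,0,0,0,0,0,0,0,0,0,0,0,0,0,0,0,0],
)

```text
time: 48.65
eef_pos: [0.5731, -0.2141, 0.1276]
tcp_rot: [-0.0, 1.0, 0.021, -0.001]
contact_force: [0.1, -0.4, -0.7]
opening: 0.0389
grasp_force: 0.0
```

arm_command(
  series=[0,0,-40,0,0,0,0,-40,0,0,0,0,-40,0,0,-25,-19,-30,0,-1,-25,-19,-30,0,-1,0,0,-10,0,-1,0,0,0,0,-1],
)

```text
time: 49.23
eef_pos: [0.5252, -0.1798, 0.3207]
tcp_rot: [0.002, 1.0, 0.021, 0.003]
contact_force: [0.2, -0.6, -0.4]
opening: 0.0691
grasp_force: 0.0
```

```bash
python3 - <<'E'
from h import *
par=cams.camera_params('wrist'); im,d=cams.capture('wrist'); save(im,'c5.png')
nest(im,d,par,'red'); handle(d,par)
plan([.53,.35,.13],-3); r=look(cols=['red'],cam='top')
E
```

```text
red 1166 ((500.6434326171875, -183.53158569335938), (63.08616638183594, 44.73598098754883), 4.358839988708496)
red 545 ((499.9384765625, -183.7804412841797), (48.38615036010742, 43.15825653076172), 4.146762371063232)
handle [ 0.57266081 -0.2136309   0.1532123 ] [ 0.57225727 -0.21403783  0.15134227]
at [ 0.5248 -0.1798  0.3175] yaw 2.42 d [  27.  -529.5  186.6] turn 5.42 q6 1.1 open 72.5 t 49.3
red 0.72 top rect c 575.6 347.1 size 53.2 22.7 len hdg 90.0 z 42.3 bb [551. 319.] [598. 385.] px 199 197
   place [([0.5752, 0.3493, 0.0221], 0.7), ([0.3767, -0.5712, -0.0011], 0.24)]
```

The red nest overshot by about 1.8°. I'll correct that.

arm_command(
  series=[23,18,0,0,0,23,18,0,0,0,0,0,40,0,0,0,0,40,0,0,0,0,40,0,0,0,0,40,0,0,0,0,30,0,0,0,0,0,0,0,0,0,0,0,0,0,0,0,0,0],
)

```text
time: 50.27
eef_pos: [0.5728, -0.214, 0.127]
tcp_rot: [0.0, 1.0, 0.021, 0.0]
contact_force: [0.3, -0.2, 1.4]
opening: 0.0481
grasp_force: 0.0
```

arm_command(
  series=[0,0,0,0,1,0,0,0,0,1,0,0,0,0,1,0,0,0,0,1,0,0,0,0,1,0,0,0,0,1,0,0,0,0,1],
)

```text
time: 50.85
eef_pos: [0.5724, -0.2145, 0.1272]
tcp_rot: [0.001, 1.0, 0.021, 0.001]
contact_force: [-1.2, -3.8, 3.2]
opening: 0.0173
grasp_force: 30.0
```

arm_command(
  series=[-0.6,-0.5,0,0,1,-0.6,-0.5,0,0,1,0,0,0,0,1,0,0,0,0,1],
)

```text
time: 51.18
eef_pos: [0.5709, -0.2131, 0.1272]
tcp_rot: [0.001, 1.0, 0.021, 0.0]
contact_force: [-1.9, -6.0, 6.1]
opening: 0.0172
grasp_force: 30.0
```

arm_command(
  series=[0,0,0,0,0,0,0,0,0,0,0,0,0,0,0,0,0,0,0,0,0,0,-40,0,0,0,0,-40,0,0,0,0,-40,0,0,-25,-19,-30,0,-1,-25,-19,-30,0,-1,0,0,-10,0,-1],
)

```text
time: 52.02
eef_pos: [0.5205, -0.1764, 0.3198]
tcp_rot: [0.001, 1.0, 0.022, 0.003]
contact_force: [1.9, -0.6, 1.4]
opening: 0.0626
grasp_force: 0.0
```

arm_command(
  series=[0,0,0,0,-1,0,0,0,0,-1],
)

```text
time: 52.18
eef_pos: [0.5215, -0.178, 0.3134]
tcp_rot: [-0.0, 1.0, 0.021, 0.0]
contact_force: [1.4, 0.9, -0.2]
opening: 0.0756
grasp_force: 0.0
```

```bash
python3 - <<'E'
from h import *
par=cams.camera_params('wrist'); im,d=cams.capture('wrist'); save(im,'c6.png')
nest(im,d,par,'red'); handle(d,par)
plan([.53,.35,.13],-3)
E
```

```text
red 1240 ((500.4258117675781, -178.40269470214844), (62.96189880371094, 44.48847198486328), 1.7951711416244507)
red 560 ((499.7216796875, -178.93077087402344), (47.54576873779297, 43.037139892578125), 0.3026430606842041)
handle [ 0.57093692 -0.21198708  0.15325519] [ 0.57085078 -0.21222142  0.1513367 ]
at [ 0.5211 -0.178   0.3117] yaw 2.42 d [  31.6 -526.9  182.3] turn 5.42 q6 1.1 open 79.8 t 52.2
```

About −1° now; the cradle will align to the carton on insertion. Now fetching red.

arm_command(
  series=[2.8,-40.5,0,0,-1,2.8,-40.5,0,0,-1,2.8,-40.5,0,0,-1,2.8,-40.5,0,0,-1,2.8,-40.5,0,0,-1,2.8,-40.5,0,0,-1,2.8,-40.5,0,0,-1,2.8,-40.5,0,0,-1,2.8,-40.5,0,0,-1,2.8,-40.5,0,0,-1],
)

```text
time: 53.07
eef_pos: [0.5316, 0.2295, 0.3099]
tcp_rot: [0.001, 1.0, 0.021, -0.003]
contact_force: [0.5, 0.1, 0.4]
opening: 0.0954
grasp_force: 0.0
```

arm_command(
  series=[2.8,-40.5,0,0,-1,2.8,-40.5,0,0,-1,2.8,-40.5,0,0,-1,0,0,40,1.1,-1,0,0,40,1.1,-1,0,0,40,1.1,-1,0,0,40,1.1,-1,0,0,20,1,-1,0,0,0,0,-1,0,0,0,0,-1],
)

```text
time: 53.9
eef_pos: [0.5338, 0.3484, 0.1294]
tcp_rot: [0.002, 1.0, -0.026, -0.003]
contact_force: [-0.0, 0.1, 0.3]
opening: 0.0953
grasp_force: 0.0
```

```bash
python3 - <<'E'
from h import *
r=look(cols=['red'],n='p3.png'); panel(*r,'red'); plan([.5736,.3497,.009],-3)
E
```

```text
red 0.82 top rect c 573.8 349.7 size 53.9 25.1 len hdg 87.0 z 41.2 bb [549. 319.] [596. 382.] px 315 145
   place [([0.573, 0.3468, 0.0167], 0.63)]
panel px 1255 of 3995 [574.1 350.5  39.1] max z 41.2 px (314, 148)
at [0.5371 0.3502 0.1364] yaw -2.98 d [ 36.1  -1.1 127.5] turn 0.02 q6 2.12 open 95.0 t 54.1
```

arm_command(
  series=[36,-1,0,0,-1,0,0,40,0,-1,0,0,40,0,-1,0,0,30,0,-1,0,0,16,0,-1,0,0,0,0,-1,0,0,0,0,-1],
)

```text
time: 54.68
eef_pos: [0.5724, 0.3489, 0.0088]
tcp_rot: [-0.0, 1.0, -0.026, 0.001]
contact_force: [-0.3, 0.8, -0.0]
opening: 0.0949
grasp_force: 0.0
```

arm_command(
  series=[0,0,0,0,1,0,0,0,0,1,0,0,0,0,1,0,0,0,0,1,0,0,0,0,1,0,0,0,0,1,0,0,0,0,1,0,0,0,0,1],
)

```text
time: 55.35
eef_pos: [0.5715, 0.3486, 0.0079]
tcp_rot: [-0.0, 1.0, -0.026, 0.0]
contact_force: [-0.4, 0.3, 1.5]
opening: 0.054
grasp_force: 30.0
```

```bash
python3 - <<'E'
from h import *
plan([.5738,.3497,.009],2.42); print(sense()['grasp_force'])
E
```

```text
at [0.5715 0.3486 0.0079] yaw -2.98 d [ 2.3 -1.2 -1.1] turn -5.4 q6 2.09 open 54.0 t 55.4
29.999912939965725
```

arm_command(
  series=[0,0,-20,-0.9,1,0,0,-40,-0.9,1,0,0,-40,-0.9,1,0,0,-40,-0.9,1,0,0,-40,-0.9,1,0,0,-20,-0.9,1,-7.3,40.4,0,0,1,-7.3,40.4,0,0,1,-7.3,40.4,0,0,1,-7.3,40.4,0,0,1],
)

```text
time: 56.18
eef_pos: [0.5483, 0.1845, 0.2074]
tcp_rot: [0.0, 1.0, 0.022, -0.0]
contact_force: [0.4, -0.4, -0.7]
opening: 0.0538
grasp_force: 30.0
```

arm_command(
  series=[-7.3,40.4,0,0,1,-7.3,40.4,0,0,1,-7.3,40.4,0,0,1,-7.3,40.4,0,0,1,-7.3,40.4,0,0,1,-7.3,40.4,0,0,1,-7.3,40.4,0,0,1,-7.3,40.4,0,0,1,-7.3,40.4,0,0,1,0,0,0,0,1],
)

```text
time: 57.02
eef_pos: [0.4974, -0.1861, 0.2076]
tcp_rot: [0.001, 1.0, 0.018, -0.0]
contact_force: [0.3, 0.6, -1.2]
opening: 0.054
grasp_force: 30.0
```

arm_command(
  series=[0,0,0,0,1,0,0,0,0,1],
)

```text
time: 57.18
eef_pos: [0.4985, -0.1799, 0.2073]
tcp_rot: [-0.0, 1.0, 0.021, -0.0]
contact_force: [-0.5, 0.8, -0.2]
opening: 0.0536
grasp_force: 30.0
```

```bash
python3 - <<'E'
from h import *
held('red'); plan([.499,-.1806,.055],2.42)
E
```

```text
held n 5934 x [-2.4  8.9 17.2] z [-33.8 -32.  -25.2] ((7.707081317901611, -0.0033969879150390625), (21.445411682128906, 52.044620513916016), 0.202907994389534)
at [ 0.4987 -0.1793  0.2074] yaw 2.46 d [  0.3   1.4 152.4] turn 0.04 q6 1.08 open 53.6 t 57.2
```

arm_command(
  series=[0,1,40,0,1,0,0,40,0,1,0,0,35,0,1,0,0,15,0,1,0,0,6,0,1,0,0,4,0,1,0,0,4,0,1,0,0,0,0,1,0,0,0,0,1],
)

```text
time: 57.98
eef_pos: [0.5, -0.1814, 0.0653]
tcp_rot: [0.001, 1.0, 0.021, 0.001]
contact_force: [-0.1, -0.7, -0.5]
opening: 0.0536
grasp_force: 30.0
```

```bash
python3 - <<'E'
from h import *
plan([.499,-.1806,.0549],2.42); print(sense()['contact_force'])
E
```

```text
at [ 0.5    -0.1814  0.0653] yaw 2.45 d [-1.  -0.9 10.4] turn 0.03 q6 1.08 open 53.6 t 58.0
[-0.114378   -0.73945756 -0.45607229]
```

arm_command(
  series=[-0.5,-0.8,3,0,1,-0.5,0,2,0,1,0,0,2,0,1,0,0,2,0,1,0,0,1.5,0,1,0,0,0,0,1,0,0,0,0,1],
)

```text
time: 58.57
eef_pos: [0.4981, -0.1808, 0.0548]
tcp_rot: [0.0, 1.0, 0.021, -0.0]
contact_force: [-4.2, 0.7, 8.5]
opening: 0.054
grasp_force: 30.0
```

arm_command(
  series=[0,0,0,0,0,0,0,0,0,-0.4,0,0,0,0,-0.4,0,0,0,0,-0.4,0,0,0,0,-0.4,0,0,-20,0,-0.4,0,0,-40,0,-0.4,0,0,-40,0,-0.4,0,0,-40,0,-0.4,0,0,-40,0,-0.4],
)

```text
time: 59.4
eef_pos: [0.4974, -0.1802, 0.2347]
tcp_rot: [-0.0, 1.0, 0.021, -0.0]
contact_force: [1.2, 0.0, -0.1]
opening: 0.0666
grasp_force: 0.0
```

arm_command(
  series=[20,0,-40,0,-0.4,0,0,-35,0,-0.4,0,0,0,0,0,0,0,0,0,0,0,0,0,0,0],
)

```text
time: 59.82
eef_pos: [0.5161, -0.1795, 0.3046]
tcp_rot: [-0.0, 1.0, 0.021, -0.001]
contact_force: [-0.9, 0.6, -0.6]
opening: 0.0519
grasp_force: 0.0
```

```bash
python3 - <<'E'
from h import *
par=cams.camera_params('wrist'); im,d=cams.capture('wrist'); save(im,'n3.png'); seated(im,d,par); handle(d,par); nest(im,d,par,'red')
plan([.5715,-.2125,.127],2.42)
E
```

```text
seated n 1108 top z [0.0832 0.0868 0.0884] ((500.5548400878906, -179.80377197265625), (26.857009887695312, 54.04529571533203), 2.4739651679992676) white frac 0.44
handle [ 0.57091391 -0.21204473  0.15324093] [ 0.57064869 -0.21220944  0.15157188]
red 431 ((500.40606689453125, -178.88671875), (63.420654296875, 44.49691390991211), 1.601125955581665)
red 356 ((499.6612243652344, -179.067626953125), (47.89069366455078, 51.7927360534668), 1.5641980171203613)
at [ 0.5157 -0.1793  0.3034] yaw 2.42 d [ 54.9  35.7 176.2] turn -0.0 q6 1.1 open 49.7 t 59.9
```

View pics/n3.png

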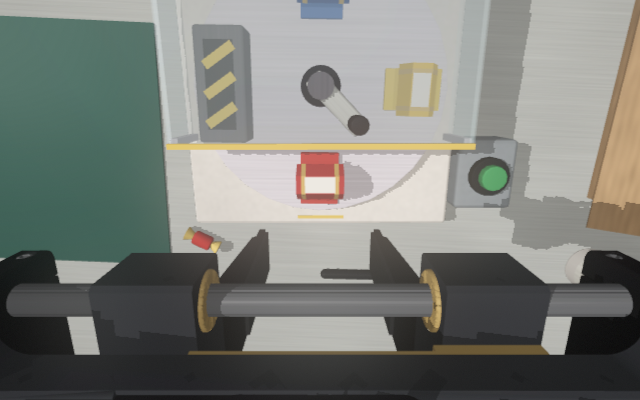

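Red is fully seated, panel up (320,183). Now turning on to the blank block.

arm_command(
  series=[27.4,18,0,0,0,27.4,17.7,0,0,0,0,0,40,0,0,0,0,40,0,0,0,0,40,0,0,0,0,40,0,0,0,0,16,0,0,0,0,0,0,0,0,0,0,0,0],
)

```text
time: 60.62
eef_pos: [0.5709, -0.2122, 0.1266]
tcp_rot: [-0.001, 1.0, 0.021, -0.002]
contact_force: [0.5, 0.2, 0.8]
opening: 0.0477
grasp_force: 0.0
```

arm_command(
  series=[0,0,0,0,1,0,0,0,0,1,0,0,0,0,1,0,0,0,0,1,0,0,0,0,1,0,0,0,0,1,0,0,0,0,1],
)

```text
time: 61.2
eef_pos: [0.5732, -0.2132, 0.1307]
tcp_rot: [0.0, 1.0, 0.021, 0.001]
contact_force: [-1.5, 0.6, 4.0]
opening: 0.0172
grasp_force: 30.0
```

arm_command(
  series=[6.4,5.5,0,0,1,6.7,4.1,0,0,1,7.2,3,0,0,1,7.6,1.8,0,0,1,7.8,0.6,0,0,1,7.8,-0.6,0,0,1,7.6,-1.8,0,0,1,7.2,-3,0,0,1,6.7,-4.1,0,0,1,6,-5.1,0,0,1],
)

```text
time: 62.03
eef_pos: [0.644, -0.2112, 0.1307]
tcp_rot: [0.001, 1.0, 0.021, -0.0]
contact_force: [-4.3, -0.6, 6.5]
opening: 0.0175
grasp_force: 30.0
```

arm_command(
  series=[0,0,0,0,1,0,0,0,0,1,0,0,0,0,0,0,0,0,0,0,0,0,0,0,0,0,0,0,0,0],
)

```text
time: 62.53
eef_pos: [0.643, -0.2106, 0.1285]
tcp_rot: [-0.0, 1.0, 0.021, -0.001]
contact_force: [-0.3, 0.8, -0.5]
opening: 0.0385
grasp_force: 0.0
```

arm_command(
  series=[0,0,-40,0,0,0,0,-40,0,0,0,0,-40,0,0,-31,-9,-20,0,0,-31,-9,-20,0,0,-31,-9,-20,0,0,-31,-9,0,0,0,0,0,0,0,0,0,0,0,0,0],
)

```text
time: 63.28
eef_pos: [0.5173, -0.1797, 0.3098]
tcp_rot: [0.0, 1.0, 0.021, 0.001]
contact_force: [0.7, -0.5, -0.3]
opening: 0.0475
grasp_force: 0.0
```

```bash
cat >> h.py <<'E'
def blank(d,par):
    v,u=np.nonzero(d>0); X=world('wrist',d,u,v,par)
    L=np.array([-0.0,0]); T=X[(X[:,0]<.535)&(X[:,0]>.46)&(abs(X[:,1]+.18)<.085)&(X[:,2]>.075)&(X[:,2]<.1)]
    print('blank n',len(T),'z',np.percentile(T[:,2],[5,50,95]).round(4),cv2.minAreaRect((T[:,:2]*1000).astype(np.float32)))
E
python3 - <<'E'
from h import *
par=cams.camera_params('wrist'); im,d=cams.capture('wrist'); save(im,'c7.png'); blank(d,par); handle(d,par); coder(im,d,par)
plan([.514,-.383,.15],2.42)
for l in ['start_button_top','blank_station']: print(l,[(np.round(x['position'],4).tolist(),round(x['confidence'],2)) for x in cams.place_of('wrist',l)][:2])
E
```

```text
blank n 4676 z [0.0849 0.0872 0.0888] ((500.22314453125, -183.18426513671875), (52.263423919677734, 118.08413696289062), 3.8363089561462402)
handle [ 0.64204733 -0.20860979  0.15307327] [ 0.64222709 -0.20883321  0.15130024]
yellow [585, 142, 18, 57, 195] hdg -1.11 mean [ 517.  -531.5] ends [ 492.3 -527.3] [ 557.4 -533.4]
yellow [168, 144, 305, 7, 1641] hdg -87.63 mean [ 545.  -178.4] ends [540.6 -16.9] [ 553.7 -339.7]
yellow [622, 165, 9, 19, 54] hdg 2.29 mean [ 518.  -574.8] ends [ 508.8 -571.7] [ 527.3 -577.2]
yellow [310, 171, 26, 30, 305] hdg 38.95 mean [ 487.2 -183.8] ends [ 500.3 -167.5] [ 475.  -201.1]
yellow [336, 170, 26, 30, 302] hdg 38.7 mean [ 489.6 -218. ] ends [ 502.9 -201. ] [ 477.7 -235. ]
yellow [283, 172, 27, 29, 302] hdg 39.2 mean [ 484.9 -149.4] ends [ 497.5 -132.7] [ 472.2 -167.2]
yellow [583, 200, 57, 35, 1407] hdg 79.56 mean [ 459.8 -573.3] ends [ 452.6 -534. ] [ 479.  -602.2]
yellow [298, 216, 44, 2, 88] hdg -88.54 mean [ 444.6 -182.1] ends [ 444.2 -153.4] [ 446.5 -210.6]
yellow [185, 228, 10, 11, 72] hdg -32.13 mean [412.7  -8.1] ends [409.6  -1.6] [415.9 -14. ]
yellow [210, 242, 11, 11, 74] hdg -19.55 mean [396.8 -42. ] ends [395.  -34.7] [402.9 -48.6]
yellow [207, 271, 11, 61, 274] hdg -5.16 mean [310.3 -33.4] ends [302.4 -26.8] [359.5 -43. ]
yellow [413, 270, 19, 62, 582] hdg 12.22 mean [ 327.3 -335.5] ends [ 366.  -315.6] [ 323.4 -346. ]
at [ 0.518  -0.1799  0.3093] yaw 2.39 d [-12.5 202.8 159.3] turn -0.03 q6 1.1 open 47.8 t 63.3
start_button_top [([0.5121, -0.3804, 0.0745], 0.56), ([0.5008, -0.1846, 0.0663], 0.3)]
blank_station []
```

View pics/c7.png

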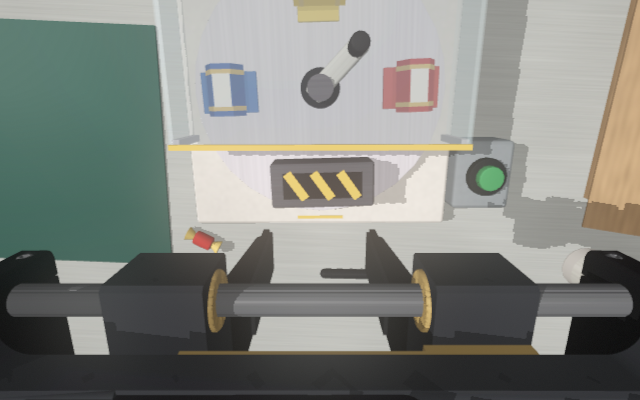

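The blank is about 1.4° past square, with the block (322,184) against the mark (320,217). A fine correction is needed.

arm_command(
  series=[30.9,8.6,0,0,0,30.9,8.6,0,0,0,30.9,8.6,0,0,0,30.9,8.6,0,0,0,0,0,40,0,0,0,0,40,0,0,0,0,40,0,0,0,0,40,0,0,0,0,22,0,0,0,0,0,0,0],
)

```text
time: 64.27
eef_pos: [0.6392, -0.207, 0.1175]
tcp_rot: [-0.003, 1.0, 0.021, -0.007]
contact_force: [-1.2, 0.4, -1.2]
opening: 0.0477
grasp_force: 0.0
```

arm_command(
  series=[0,0,0,0,0,0,0,0,0,0,0,0,0,0,0],
)

```text
time: 64.52
eef_pos: [0.6453, -0.2096, 0.1308]
tcp_rot: [0.001, 1.0, 0.021, 0.002]
contact_force: [0.2, -0.6, 0.4]
opening: 0.0474
grasp_force: 0.0
```

```bash
python3 - <<'E'
from h import *
plan([.643,-.209,.127],2.42)
E
```

```text
at [ 0.6453 -0.2096  0.1308] yaw 2.43 d [-2.3 -0.7  3.7] turn 0.01 q6 1.14 open 47.4 t 64.5
```

arm_command(
  series=[-1,0,0,0,0,0,0,0,0,0,0,0,0,0,0,0,0,0,0,0,0,0,0,0,0],
)

```text
time: 64.93
eef_pos: [0.6423, -0.2089, 0.128]
tcp_rot: [0.0, 1.0, 0.021, 0.0]
contact_force: [0.5, 0.3, 0.6]
opening: 0.0477
grasp_force: 0.0
```

arm_command(
  series=[0,0,0,0,1,0,0,0,0,1,0,0,0,0,1,0,0,0,0,1,0,0,0,0,1,0,0,0,0,1,0,0,0,0,1,0,0,0,0,1,0,0,0,0,1,0,0,0,0,1],
)

```text
time: 65.77
eef_pos: [0.6423, -0.2095, 0.1275]
tcp_rot: [0.001, 1.0, 0.021, 0.0]
contact_force: [2.4, -4.8, -1.9]
opening: 0.0171
grasp_force: 30.0
```

arm_command(
  series=[-0.4,0.2,0,0,1,-0.3,0.2,0,0,1,0,0,0,0,1,0,0,0,0,1,0,0,0,0,1,0,0,0,0,1],
)

```text
time: 66.27
eef_pos: [0.6423, -0.2095, 0.1275]
tcp_rot: [0.0, 1.0, 0.021, 0.001]
contact_force: [3.7, -4.0, -3.3]
opening: 0.0171
grasp_force: 30.0
```

arm_command(
  series=[0,0,0,0,0,0,0,0,0,0,0,0,0,0,0,0,0,0,0,0,0,0,-40,0,0,0,0,-40,0,0,0,0,-40,0,0,-31,-9,-20,0,0,-31,-9,-20,0,0,-31,-9,-20,0,0],
)

```text
time: 67.1
eef_pos: [0.5464, -0.1856, 0.3089]
tcp_rot: [-0.0, 1.0, 0.021, 0.0]
contact_force: [-0.6, -0.4, 0.5]
opening: 0.0476
grasp_force: 0.0
```

arm_command(
  series=[-31,-9,0,0,0,0,0,0,0,0,0,0,0,0,0,0,0,0,0,0,0,0,0,0,0],
)

```text
time: 67.52
eef_pos: [0.5167, -0.1786, 0.3068]
tcp_rot: [-0.0, 1.0, 0.021, -0.0]
contact_force: [-0.2, -0.4, -0.8]
opening: 0.0477
grasp_force: 0.0
```

```bash
python3 - <<'E'
from h import *
par=cams.camera_params('wrist'); im,d=cams.capture('wrist'); save(im,'c8.png'); blank(d,par); handle(d,par); coder(im,d,par)
plan([.513,-.382,.15],2.42)
H,S,V=masks(im,d,par); m=(H>40)&(H<80)&(S>90)&(V>80)&(d>0); v,u=np.nonzero(m); X=world('wrist',d,u,v,par); X=X[(X[:,2]>.06)&(X[:,2]<.09)]
print('btn',len(X),X.mean(0),(X.min(0)+X.max(0))/2)
E
```

```text
blank n 4752 z [0.0849 0.0872 0.0888] ((500.220947265625, -183.73391723632812), (52.6064567565918, 117.79562377929688), 4.444372653961182)
handle [ 0.6423233  -0.20841318  0.15304875] [ 0.64269762 -0.20856794  0.15146815]
yellow [586, 131, 54, 104, 1740] hdg 40.65 mean [ 472.7 -562.9] ends [ 448.8 -535. ] [ 480.5 -597.2]
yellow [168, 144, 308, 6, 1841] hdg -87.52 mean [ 545.  -178.6] ends [539.8 -16.6] [ 554.4 -340. ]
yellow [626, 161, 10, 27, 82] hdg 2.96 mean [ 517.8 -576.4] ends [ 510.1 -572.1] [ 534.9 -576.9]
yellow [284, 171, 27, 30, 307] hdg 39.21 mean [ 484.9 -150.1] ends [ 497.  -132.9] [ 473.2 -167.1]
yellow [311, 170, 27, 31, 311] hdg 38.71 mean [ 487.3 -184.5] ends [ 499.7 -167.4] [ 474.7 -202.2]
yellow [338, 170, 26, 29, 307] hdg 39.73 mean [ 489.9 -218.8] ends [ 502.5 -201.9] [ 477.5 -235.9]
yellow [299, 216, 45, 2, 89] hdg -86.95 mean [ 444.5 -182.3] ends [ 443.9 -153.5] [ 446.4 -211.7]
yellow [185, 228, 11, 11, 75] hdg -34.94 mean [412.5  -8.1] ends [407.9  -1.1] [414.2 -14.9]
yellow [211, 242, 11, 11, 72] hdg -32.48 mean [397.  -42.3] ends [396.3 -35.6] [402.7 -49.3]
yellow [207, 271, 11, 61, 282] hdg -5.39 mean [309.4 -32.6] ends [302.6 -26.3] [357.9 -42.4]
yellow [412, 270, 20, 62, 598] hdg 12.62 mean [ 328.3 -332.9] ends [ 363.3 -312.4] [ 324.  -343.7]
at [ 0.5167 -0.1787  0.3067] yaw 2.43 d [-12.2 203.1 156.6] turn 0.01 q6 1.1 open 47.6 t 67.6
btn 485 [ 0.51416534 -0.37772011  0.07750762] [ 0.51365887 -0.37808232  0.07615269]
```

Stiction held it; the block stands at 4.4°. I'll regrip and move it with readings after each step.

arm_command(
  series=[31.2,9,0,0,0,31.2,9,0,0,0,31.2,9,0,0,0,31.2,9,0,0,0,0,0,40,0,0,0,0,40,0,0,0,0,40,0,0,0,0,40,0,0,0,0,20,0,0,0,0,0,0,0],
)

```text
time: 68.4
eef_pos: [0.6384, -0.2075, 0.1181]
tcp_rot: [-0.003, 1.0, 0.021, -0.007]
contact_force: [-0.8, 0.4, -1.5]
opening: 0.0477
grasp_force: 0.0
```

arm_command(
  series=[0,0,0,0,0,0,0,0,0,0,0,0,0,0,0,0,0,0,0,0,0,0,0,0,0,0,0,0,0,0,0,0,0,0,0],
)

```text
time: 68.98
eef_pos: [0.6426, -0.2094, 0.1284]
tcp_rot: [0.0, 1.0, 0.021, 0.001]
contact_force: [0.1, -0.2, 0.2]
opening: 0.0472
grasp_force: 0.0
```

arm_command(
  series=[0,0,0,0,1,0,0,0,0,1,0,0,0,0,1,0,0,0,0,1,0,0,0,0,1,0,0,0,0,1,0,0,0,0,1,0,0,0,0,1,0,0,0,0,1,0,0,0,0,1],
)

```text
time: 69.82
eef_pos: [0.6423, -0.2095, 0.1274]
tcp_rot: [0.0, 1.0, 0.021, 0.0]
contact_force: [-0.1, -2.7, -0.9]
opening: 0.0175
grasp_force: 30.0
```

arm_command(
  series=[-0.8,0.9,0,0,1,-0.8,0.9,0,0,1,0,0,0,0,1,0,0,0,0,1,0,0,0,0,1,0,0,0,0,1],
)

```text
time: 70.32
eef_pos: [0.6409, -0.2111, 0.1274]
tcp_rot: [-0.0, 1.0, 0.021, 0.0]
contact_force: [3.4, -0.1, -2.4]
opening: 0.0174
grasp_force: 30.0
```

arm_command(
  series=[0,0,0,0,0,0,0,0,0,0,0,0,0,0,0,0,0,0,0,0,0,0,-40,0,0,0,0,-40,0,0,0,0,-40,0,0,-31,-9,-20,0,0,-31,-9,-20,0,0,-31,-9,-20,0,0],
)

```text
time: 71.15
eef_pos: [0.5456, -0.1878, 0.3089]
tcp_rot: [0.0, 1.0, 0.021, 0.0]
contact_force: [0.7, -0.7, 0.1]
opening: 0.0474
grasp_force: 0.0
```

arm_command(
  series=[-31,-9,0,0,0,0,0,0,0,0,0,0,0,0,0,0,0,0,0,0,0,0,0,0,0],
)

```text
time: 71.57
eef_pos: [0.5159, -0.1806, 0.3069]
tcp_rot: [-0.0, 1.0, 0.021, -0.0]
contact_force: [0.2, 0.3, 0.1]
opening: 0.0473
grasp_force: 0.0
```

```bash
python3 - <<'E'
from h import *
par=cams.camera_params('wrist'); im,d=cams.capture('wrist'); save(im,'c9.png'); blank(d,par); handle(d,par)
plan([.514,-.380,.15],2.42)
H,S,V=masks(im,d,par); m=(H>40)&(H<80)&(S>90)&(V>80)&(d>0); v,u=np.nonzero(m); X=world('wrist',d,u,v,par); X=X[(X[:,2]>.06)&(X[:,2]<.09)]
print('btn',len(X),X.mean(0),(X.min(0)+X.max(0))/2)
E
```

```text
blank n 4754 z [0.0848 0.0872 0.0888] ((500.1939697265625, -179.5189208984375), (52.3207893371582, 118.03155517578125), 1.5935813188552856)
handle [ 0.64095683 -0.20989268  0.1530009 ] [ 0.64141458 -0.21019589  0.15131464]
at [ 0.516  -0.1806  0.3067] yaw 2.43 d [-10.3 199.3 156.6] turn 0.01 q6 1.09 open 47.7 t 71.6
btn 470 [ 0.51414787 -0.37774599  0.07758788] [ 0.51389086 -0.37829878  0.0771303 ]
```

The blank is square within about 0.7°. Now the button at (514, −378) mm.

arm_command(
  series=[-2,39.5,0,0,1,-2,39.5,0,0,1,-2,39.5,0,0,1,-2,39.5,0,0,1,-2.3,39.5,0,0,1,0,0,40,0,1,0,0,40,0,1,0,0,40,0,1,0,0,40,0,1,0,0,40,0,1],
)

```text
time: 72.45
eef_pos: [0.5136, -0.3784, 0.1046]
tcp_rot: [-0.0, 1.0, 0.021, -0.0]
contact_force: [0.6, -0.6, -0.5]
opening: 0.0006
grasp_force: 0.0
```

arm_command(
  series=[0,0,10,0,1,0,0,0,0,1,0,0,0,0,1,0,0,0,0,1,0,0,0,0,1,0,0,0,0,1],
)

```text
time: 72.95
eef_pos: [0.515, -0.3794, 0.1008]
tcp_rot: [0.002, 1.0, 0.021, 0.002]
contact_force: [0.1, 0.4, 0.7]
opening: 0.0003
grasp_force: 0.0
```

```bash
python3 - <<'E'
from h import *
plan([.514,-.378,.066],2.42)
E
```

```text
at [ 0.515  -0.3794  0.1008] yaw 2.42 d [-1.  -1.6 34.8] turn 0.0 q6 0.81 open 0.3 t 73.0
```

arm_command(
  series=[0,-1,10,0,1,0,0,8,0,1,0,0,4,0,1,0,0,3,0,1,0,0,3,0,1,0,0,2,0,1,0,0,0,0,1,0,0,0,0,1],
)

```text
time: 73.62
eef_pos: [0.5132, -0.3769, 0.071]
tcp_rot: [-0.001, 1.0, 0.021, -0.001]
contact_force: [-8.5, 6.7, 19.1]
opening: 0.0002
grasp_force: 9.4
```

arm_command(
  series=[0,0,2,0,1,0,0,1,0,1,0,0,0,0,1,0,0,0,0,1,0,0,0,0,1],
)

```text
time: 74.03
eef_pos: [0.5133, -0.3769, 0.0708]
tcp_rot: [-0.001, 1.0, 0.021, -0.001]
contact_force: [-12.7, 11.7, 31.4]
opening: 0.0002
grasp_force: 15.3
```

The button is fully down (bottomed at 31 N). Retreating and checking.

arm_command(
  series=[0,0,-10,0,1,0,0,-30,0,1,0,0,-40,0,1,0,0,-40,0,1,0,0,-40,0,1,0,0,-40,0,1,0,0,-40,0,1,-5,-35,0,0,1,-5,-35,0,0,1,-5,-35,0,0,1],
)

```text
time: 74.87
eef_pos: [0.4937, -0.2723, 0.3051]
tcp_rot: [0.0, 1.0, 0.02, 0.0]
contact_force: [0.8, 1.0, -1.0]
opening: 0.0003
grasp_force: 0.0
```

arm_command(
  series=[0,-35,0,0,1,0,-25,0,0,1,0,0,0,0,1,0,0,0,0,1,0,0,0,0,1,0,0,0,0,1,0,0,0,0,1],
)

```text
time: 75.45
eef_pos: [0.4914, -0.2139, 0.3041]
tcp_rot: [-0.0, 1.0, 0.02, -0.0]
contact_force: [-0.1, -0.1, 0.0]
opening: 0.0005
grasp_force: 0.0
```

```bash
python3 - <<'E'
from h import *
par=cams.camera_params('wrist'); im,d=cams.capture('wrist'); save(im,'f1.png'); blank(d,par); handle(d,par); print(sense()['time'],sense()['contact_force'])
E
```

```text
blank n 5014 z [0.0851 0.0872 0.0888] ((500.4614562988281, -179.64419555664062), (51.934906005859375, 118.05403900146484), 2.2464301586151123)
handle [ 0.63925849 -0.21038547  0.15304428] [ 0.63908715 -0.21032306  0.15137609]
75.5 [ 0.07761592 -0.19576952  0.277663  ]
```

View pics/f1.png

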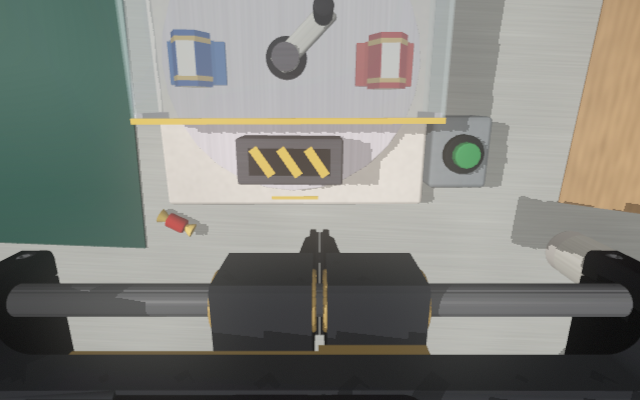

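The striped block closes the opening squarely (2.2° against the coder's 2.4°, block at (290,160)). The blue and red cartons show panel up in their nests and the button is out again. Handing in.

```bash
python3 -c "
from cell import robot
print(robot.sign_off())"
```

```text
the job is handed in; nothing more can be done
None
```

I loaded the blue, yellow and red cartons panel up in their own nests, closed the opening with the striped blank block (within about 1° of square), pressed the start button fully, and handed the job in at about 76 s; red was loaded with its nest about 1° off square, and yellow's seating was checked only right after loading, as it is out of view in the final picture.

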